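Load and close the roast-colour reader for calibration

TASK

Get the roast-colour reader ready for its calibration run: slide the white tile out from under the two dark blocks in the rack, without toppling or unstacking them, and lay it flat in the rectangular nest; lay every brown puck on the bench flat in a round nest of its own. When all are fully down in their nests, shut the cover completely, and only then swing the clamp all the way down over it. Leave the brass weight, the cup and the jar where they stand.

Things in the scene. Friction and masses are not known exactly. Their poses are not given: they have to be found in the camera images.
- reader: the roast-colour reader, fixed to the bench: red housing 150 (its x) x 240 (its y) x 50 mm high, white deck on top 50 mm above the bench, sunk with five shallow nests 6 mm deep. Origin: centre of its underside; at yaw 0 its x points away from the robot, y to the robot's left. The cover is hinged along the +y edge, the clamp stands 40 mm beyond the -y edge.
- nest0 (a point): round nest 0: 47 mm across, 6 mm deep, chamfered mouth. Point: centre of its floor, 44 mm above the bench. The four stand in a square grid 70 mm apart; any puck fits any of them.
- nest1 (a point): round nest 1: 47 mm across, 6 mm deep, chamfered mouth. Point: centre of its floor, 44 mm above the bench. The four stand in a square grid 70 mm apart; any puck fits any of them.
- nest2 (a point): round nest 2: 47 mm across, 6 mm deep, chamfered mouth. Point: centre of its floor, 44 mm above the bench. The four stand in a square grid 70 mm apart; any puck fits any of them.
- nest3 (a point): round nest 3: 47 mm across, 6 mm deep, chamfered mouth. Point: centre of its floor, 44 mm above the bench. The four stand in a square grid 70 mm apart; any puck fits any of them.
- tile_nest (a point): the one rectangular nest, 103 mm (along the reader's x) x 43 mm (its y), 6 mm deep, chamfered mouth. Point: centre of its floor, 44 mm above the bench; its axes are the reader's.
- cover_hinge (a point): the cover's hinge axis, at the middle of the hinge, 56 mm above the bench and 4 mm outside the deck's +y edge; the axis runs along the reader's x.
- cover_edge (a point): middle of the cover's free edge, on its outer face (the top when shut). 244 mm from the hinge axis along the cover and 19 mm from the axis square to it. With the cover shut it lies at the deck's -y edge, 75 mm above the bench.
- cover (a joint): the grey cover, a shallow cap 150 x 240 mm with an 8 mm top plate and a 16 mm skirt: angle in rad, 0 = fully shut, grows as it opens; starts standing open, leaning back past upright (about 1.7 to 1.85). The stiff hinge holds it wherever it is left; about 2 to 5 N at its free edge moves it. When shut its underside is 17 mm above the deck.
- clamp_hinge (a point): the clamp arm's hinge axis, 79 mm above the bench, along the reader's x, 40 mm outside the deck's -y edge.
- clamp_tip (a point): the free end of the clamp arm, on its upper side: 67 mm from its hinge axis along the arm and 6 mm above the axis.
- clamp (a joint): the hold-down clamp: a steel arm 18 mm wide with an orange round sleeve 20 mm thick (32 to 67 mm from the hinge, its axis 6 mm above the hinge axis when down). Angle in rad, 0 = fully down, lying flat across the cover's free edge; it starts standing up, leaning away from the deck (about 1.85 to 2.05), and grows as it opens. It stays where it is left; about 2 to 3 N near its tip moves it.
- rack: fixed aluminium tile rack. Origin: underside; x runs from the open end to the stack. Base plate 8 mm thick, x -120 to 120, y +-45 mm. Two front posts, 52 mm high (x 19 to 27, |y| 25 to 38 mm), hold the blocks back while the tile slides out between them to -x. Behind them two ledges (|y| 25 to 41 mm, tops 3 mm below the tile's top) flank the tile and catch the blocks when it is gone.
- stack_spot (a point): the point on the rack's base plate (8 mm above the bench) under the middle of the stack, 60 mm along the rack's x from its origin. Its axes are the rack's.
- tile_center (a point): centre of the white ceramic reference tile: 100 (its x) x 40 (its y) x 14 mm, 110 g. It starts flat on the rack's base under the two blocks, long side along the rack, its front 50 mm sticking out towards the rack's -x end (about 40 mm of it ahead of the posts).
- block_low_center (a point): centre of the lower, nearly black block, 60 (x) x 64 (y) x 16 mm, 130 g, lying on the tile behind the posts. Once the tile is gone it lies 3 mm lower, on the rack's ledges.
- block_top_center (a point): centre of the upper, grey block, 60 (x) x 64 (y) x 20 mm, 150 g, lying on the lower one.
- puck0_center (a point): centre of a brown colour-reference puck (one of two to four of different brown shades): solid disc 44 mm across, 20 mm high, 60 g, lying flat on the bench. Absent in some starts.
- puck1_center (a point): centre of a brown colour-reference puck (one of two to four of different brown shades): solid disc 44 mm across, 20 mm high, 60 g, lying flat on the bench. Absent in some starts.
- puck2_center (a point): centre of a brown colour-reference puck (one of two to four of different brown shades): solid disc 44 mm across, 20 mm high, 60 g, lying flat on the bench. Absent in some starts.
- puck3_center (a point): centre of a brown colour-reference puck (one of two to four of different brown shades): solid disc 44 mm across, 20 mm high, 60 g, lying flat on the bench. Absent in some starts.
- weight: a small brass knobbed weight, 24 mm across, 33 mm high, standing among the pucks; not part of the job. Origin: centre of its underside.
- cup: a blue cup, 76 mm across, 65 mm high; not part of the job. Origin: centre of its underside.
- jar: a small amber jar with a black cap, 56 mm across, 85 mm high; not part of the job. Origin: centre of its underside.
Not all that is in view belongs to the job. Leave any green look-alike of the part that bears puck3_center alone.

How it is judged:
By the outcome, as a careful person would: the job done as asked, in the order asked, and still so for the second after the job is handed in, with the robot touching nothing.
Of puck0, puck1, puck2, puck3 only 2 to 4 are there at a start; the rules pass over those that are not, and their reading is None.
At some moment in a run one of puck0, puck1, puck2, puck3 may be knocked a few centimetres aside while the robot is not near it.
Once in a run the grip may slacken for a moment while it holds something.
It also fails if it takes over 210 s, if anything falls off the work surface, if the arm or the gripper's body presses on something with over 40 N, if the wrist force passes 120 N, or if a joint passes its speed limit or range.

ROBOT

A 6-joint arm with a two-finger parallel gripper is mounted at the origin on the work surface. World frame = base frame: x ahead of the robot, y to its left, z up, the work surface at z = 0. Lengths are in m, angles in rad, forces in N, time in s.
With the tool pointing down it reaches from about 0.3 to 0.875 m from the base axis. Payload 4.2 kg.
Tool frame: the origin (TCP) lies at the very end of the fingers, on their centre line; the grasp point (between the pads) lies ctrl.grip_depth behind it (ctrl.grip_depth is the distance from the TCP to the grasp point, in m); y points along the fingers, z is the direction in which the jaws open and shut, and the axes are right-handed (so a half turn about y gives the same grasp; the last joint's range is limited). The gripper opens to 85 mm and grips with 20 to 120 N. Pads are 22 mm wide; open, the fingers measure 114 mm over their backs; the gripper's body (76 mm by 85 mm) begins 54 mm behind the grasp point. The pads swing forward as they close: fully open they stand 13 mm farther back than shut.
Start: joints at [1.169, 0.32, 1.565, -0, 1.257, -0.02], TCP at [0.214, 0.534, 0.231] pointing down, gripper open.
Joint ranges: [-3.11, 3.11], [-0.84, 2.01], [0.21, 2.61], [-1.34, 4.49], [0.05, 2.63], [-2.56, 2.56]. Speed limits (rad/s): [2.57, 2.57, 3.14, 3.14, 3.14, 3.14].

INTERFACE

Orientations are given as a unit quaternion [x, y, z, w].
In Python, from bench import ctrl gives the robot as it stands.
- The arm moves only by the tool carry_out, never from a script. Its argument "plan" is a list of rows, each an object with "linear": the shift along the tool's x, y, z in cm, a list of three; "yaw": the turn about the tool's y in degrees; "hand": the finger opening in cm, from 0 to 8.54. In form: [{"linear": [tx, ty, tz], "yaw": yaw, "hand": hand}, ...]. A call has 1 to 12 rows; each row is the pose to reach, as a shift and turn from the pose measured when the call began, along the tool's axes at that moment; what a row does not reach only later rows make up. A row lasts 1/8 s, in which the tool goes at most 62.5 mm and 10.7 degrees, less where a joint would pass 70% of its speed; a pose out of reach is approached as far as the arm can. A call with a gripper value outside its range is refused whole. The fingers move at their own pace and stop on an object; "squeeze" is the grip in N (left out, the last holds). Time passes only in rows, so rows that repeat a pose let the fingers close. It gives the time, the measured TCP pose, the force and the opening at its end, in the units of the state.
- ctrl.get_state(): the state, without advancing time (a new reading comes with each control period).
- ctrl.read_camera(name): name is "scene" or "top" or "wrist"; returns a dict with "image" (400x640x3 uint8, blue, green, red), "depth" (400x640 float32, m along the optical axis (not along the pixel's ray), 0 where there is no reading), "vertical_fov" (degrees; the focal length in pixels is half the picture's height over the tangent of half this angle, whatever the lens; pixels are square), "cx", "cy" (the principal point, pixels), "rvec" (rotation vector, rad) and "tvec" (3), from world to camera coordinates, as OpenCV has them; the wrist camera has in their place "tool_from_camera" (4x4, takes a point from camera to tool coordinates, whose origin is the TCP and whose axes are the tool frame's). Camera axes: x right, y down, z forward; pixel columns grow to the right and rows downward; lengths in m; the calibration is good to about 2 mm. A picture is of the moment at which its call begins: read the wrist's pose just before it.
- ctrl.close_job(): hands the job in, once; it reports no verdict.
The state is a dict: "time": time; "q": joint angles; "qvel": joint speeds; "effort": joint torques, N m; "position": TCP position; "eef_rot": TCP orientation; "contact_force": force on the tool from outside, world axes, zero at the start; "wrist_torque": the same for the moment, N m; "opening": finger opening in m.
Only numpy, scipy, OpenCV 4.12 (cv2) and the standard library are available. Lean on these libraries where they do the work, as an engineer would, in place of code of your own. Each camera call takes 0.05 s, during which the arm holds its last target.

## Working session

There is one attempt and no reset: what is moved stays moved. The work goes in short steps, Python scripts to look and compute and a tool call to move; the robot and the scene stay as the last step left them, time stands still between calls to the robot, and variables do not carry over. Pictures are saved under pics/ and viewed, and the job is handed in when it is done.

Besides the shell and the picture viewer there is one more tool, called after "Emit:" by a JSON object that holds its "name" and its "arguments". carry_out: Moves the arm, as the interface text tells. Its arguments: {"type":"object","properties":{"plan":{"type":"array","items":{"type":"object","properties":{"linear":{"type":"array","items":{"type":"number"}},"yaw":{"type":"number"},"hand":{"type":"number"}}}},"squeeze":{"type":"number"}},"required":["plan"]}

```bash
ls; mkdir -p pics
cat > h.py <<'E'
import numpy as np, cv2, json
from scipy.spatial.transform import Rotation as R
from bench import ctrl
def cam(name):
    st=ctrl.get_state(); c=ctrl.read_camera(name); h=c["image"].shape[0]
    f=h/2/np.tan(np.radians(c["vertical_fov"])/2); c["f"]=f
    if name=="wrist":
        T=np.array(c["tool_from_camera"]); W=np.eye(4); W[:3,:3]=R.from_quat(st["eef_rot"]).as_matrix(); W[:3,3]=st["position"]; c["M"]=W@T
    else:
        E=np.eye(4); E[:3,:3]=cv2.Rodrigues(np.array(c["rvec"],float))[0]; E[:3,3]=np.ravel(c["tvec"]); c["M"]=np.linalg.inv(E)
    return c
def world(c):
    d=c["depth"]; v,u=np.mgrid[:d.shape[0],:d.shape[1]]
    P=np.stack([(u-c["cx"])/c["f"]*d,(v-c["cy"])/c["f"]*d,d],-1)
    W=P@c["M"][:3,:3].T+c["M"][:3,3]; W[d==0]=np.nan; return W
def proj(c,p):
    q=np.linalg.inv(c["M"])@np.append(p,1); return c["f"]*q[0]/q[2]+c["cx"],c["f"]*q[1]/q[2]+c["cy"]
E
python3 - <<'E'
from h import *
print(ctrl.grip_depth, ctrl.get_state())
for n in ["scene","top","wrist"]:
    c=cam(n); cv2.imwrite(f"pics/{n}0.png",c["image"]); print(n,c["M"].round(3).tolist(),c["f"],c["cx"],c["cy"],(c["depth"]==0).mean())
    np.savez(f"{n}0.npz",img=c["image"],W=world(c),M=c["M"])
E
```

```text
pics
0.0187 {'time': 0.0, 'q': array([ 1.16896663e+00,  3.20298839e-01,  1.56567049e+00, -6.41083771e-06,
        1.25738601e+00, -2.00151724e-02]), 'qvel': array([ 0.00087581,  0.00107814,  0.0009163 ,  0.00053394, -0.00071243,
        0.00043613]), 'effort': array([-5.33343773e-04, -4.15514696e+01, -2.34165108e+01,  3.49973618e-05,
        7.87510973e-03, -2.63960880e-07]), 'position': array([0.2140734 , 0.53315848, 0.23048158]), 'eef_rot': array([ 0.69487011, -0.13430096,  0.13404423, -0.69365043]), 'contact_force': array([-0.22303024, -0.16744381, -0.25000755]), 'wrist_torque': array([-0.00528801,  0.03511416, -0.00072816]), 'opening': 0.08573248261362947}
scene [[-0.062, 0.543, -0.837, 1.391], [0.998, 0.018, -0.062, 0.052], [-0.019, -0.84, -0.543, 0.602], [0.0, 0.0, 0.0, 1.0]] 447.78948086836925 321.5944548798757 196.95646752801736 0.00408203125
top [[0.0, -0.991, 0.136, 0.427], [-1.0, 0.002, 0.019, -0.038], [-0.019, -0.136, -0.991, 1.242], [0.0, 0.0, 0.0, 1.0]] 516.6386355639518 317.29693650915175 201.06718500891176 0.00399609375
wrist [[0.373, 0.878, 0.299, 0.138], [0.928, -0.353, -0.12, 0.565], [0.0, 0.322, -0.947, 0.373], [0.0, 0.0, 0.0, 1.0]] 314.889459346156 315.93779430224987 199.0417147509233 0.0038984375
```

View pics/scene0.png

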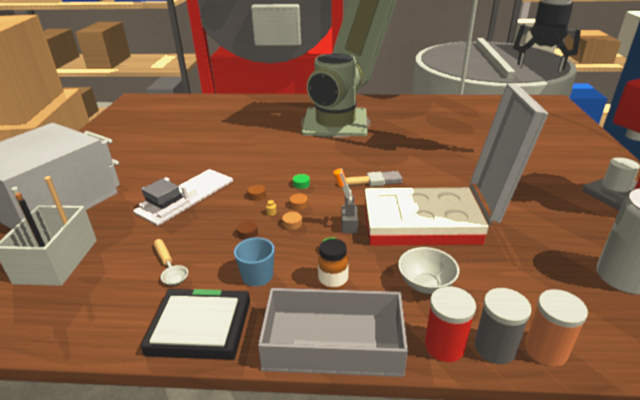

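View pics/top0.png

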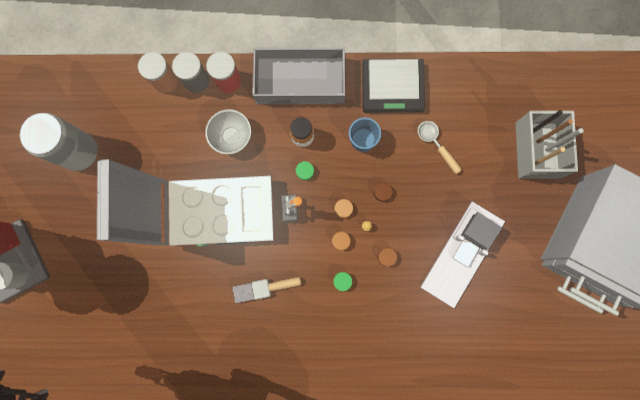

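The top view shows four brown pucks at about (344,208), (341,241), (383,192) and (388,257), in two lighter and two darker shades. The green discs at (305,170) and (343,281) are the look-alikes, so I'll leave them. The brass weight is at (367,226), the rack around (465,255), and the reader at (220,210). Next I'll enlarge the image and measure.

Run:
```python
from h import *
d=np.load("top0.npz"); im=d["img"]; W=d["W"]
a=cv2.resize(im[150:310,285:515],None,fx=3.4,fy=3.4,interpolation=cv2.INTER_CUBIC); cv2.imwrite("pics/topcrop.png",a)
a=cv2.resize(im[150:260,90:310],None,fx=3.6,fy=3.6,interpolation=cv2.INTER_CUBIC); cv2.imwrite("pics/topcrop2.png",a)
hsv=cv2.cvtColor(im,cv2.COLOR_BGR2HSV)
# raised blobs 12-30mm
z=W[...,2]
m=((z>0.012)&(z<0.026)).astype(np.uint8)
n,l,s,c=cv2.connectedComponentsWithStats(m)
for i in range(1,n):
    if s[i,4]>60: 
        mm=l==i; print(c[i].round(1),s[i,4],np.nanmean(W[mm],0).round(4),hsv[mm].mean(0).round(0), im[mm].mean(0).round())
m=((z>0.040)&(z<0.056)).astype(np.uint8)
n,l,s,c=cv2.connectedComponentsWithStats(m)
for i in range(1,n):
    if s[i,4]>200: 
        mm=l==i; r=cv2.minAreaRect(W[mm][:,:2].astype(np.float32)); print(c[i].round(1),s[i],np.nanmean(W[mm],0).round(4),r)
print(W[210,260],W[300,500],W[350,300])
```

```text
[298.5  56.9] 206 [0.9573 0.0322 0.0192] [17. 17. 97.] [91. 94. 97.]
[310.9 101.4] 124 [0.8425 0.0009 0.0186] [14. 20. 90.] [82. 86. 90.]
[391.4 110.4] 134 [ 0.8181 -0.1955  0.0199] [15. 51. 67.] [53. 60. 67.]
[228.7 132.8] 540 [0.7642 0.2017 0.0187] [ 30.  17. 172.] [161. 172. 172.]
[443.8 151.8] 346 [ 0.7151 -0.3199  0.0176] [ 20.  76. 203.] [141. 180. 203.]
[364.7 130.3] 68 [ 0.7687 -0.1301  0.0194] [104.  55.  96.] [96. 86. 74.]
[ 88.8 156.8] 110 [0.7059 0.543  0.0183] [ 23.  28. 103.] [ 92. 100. 103.]
[529.1 168. ] 105 [ 0.6741 -0.5212  0.0193] [ 25.  25. 117.] [106. 115. 117.]
[304.6 170.6] 257 [0.6692 0.0157 0.0206] [ 63. 120. 188.] [109. 188. 100.]
[562.  221.5] 209 [ 0.5459 -0.5913  0.0195] [ 17.  13. 122.] [116. 119. 122.]
[383.  191.8] 260 [ 0.6171 -0.1717  0.0208] [ 11. 151. 131.] [ 53.  82. 131.]
[343.5 208.4] 257 [ 0.5774 -0.0773  0.021 ] [ 16. 125. 209.] [107. 160. 209.]
[464.6 223. ] 199 [ 0.5424 -0.3629  0.0193] [  9.  13. 213.] [202. 206. 213.]
[ 23.4 261.8] 1571 [0.4513 0.6832 0.0203] [14. 30. 89.] [79. 84. 89.]
[340.9 240.9] 265 [ 0.5001 -0.0707  0.0205] [ 15. 141
[... 587 characters left out ...]
24101030826569), (0.10835535079240799, 0.10596596449613571), 0.9938955903053284)
[529.8 154.1] [521 117  48  59 205] [ 0.7018 -0.5136  0.0478] ((0.6978884339332581, -0.5179814696311951), (0.17061004042625427, 0.08405207097530365), 35.164249420166016)
[571.5 259. ] [547 174  57 140 550] [ 0.458  -0.5932  0.0502] ((0.49495911598205566, -0.59508216381073), (0.31750404834747314, 0.11537934839725494), 0.7871828675270081)
[220.3 210.9] [ 167  177  107   69 6509] [0.5689 0.211  0.0491] ((0.5692071318626404, 0.21242213249206543), (0.1508895605802536, 0.24410776793956757), 2.641362190246582)
[0.57146803 0.11914888 0.04114156] [ 0.36262162 -0.44292248  0.00283445] [ 0.24683831  0.02578085 -0.00046607]
```

View pics/topcrop.png

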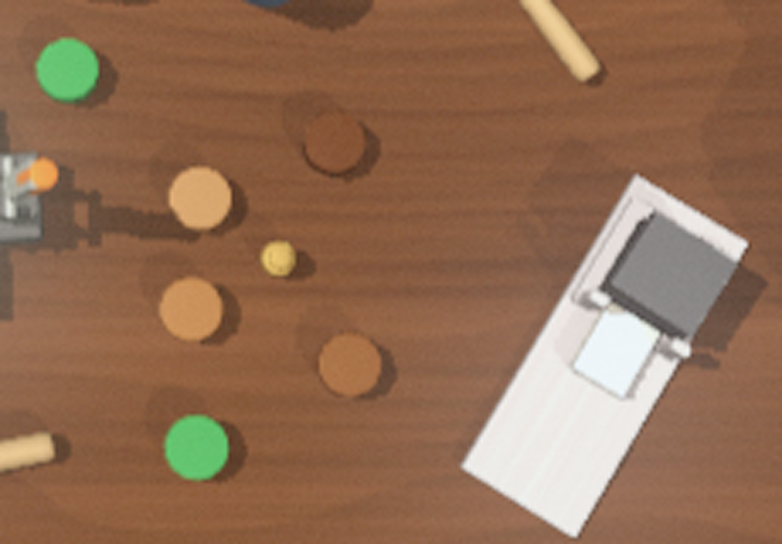

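View pics/topcrop2.png

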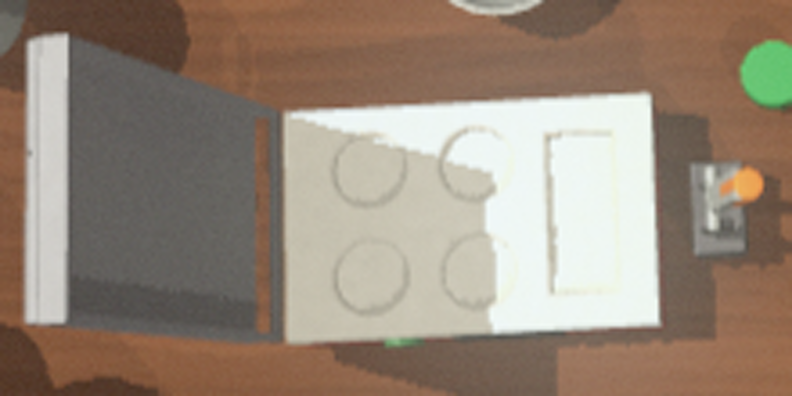

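The crops confirm it: four brown shades, with the two green discs clearly different. Next I'll write the move helper and get a closer wrist view.

```bash
cat >> h.py <<'E'
def go(pos,jaw=None,st=None):
    """print linear(cm), yaw(deg) from current pose to TCP world pos, jaw = world angle (deg) of jaw axis mod 180"""
    st=st or ctrl.get_state(); Rm=R.from_quat(st["eef_rot"]).as_matrix(); 
    lin=Rm.T@(np.array(pos)-st["position"])*100
    cur=np.degrees(np.arctan2(Rm[1,2],Rm[0,2])); y=0
    if jaw is not None:
        d=(jaw-cur+90)%180-90; y=-d if Rm[2,1]<0 else d
    return lin.round(2).tolist(),round(float(y),1)
def info():
    st=ctrl.get_state(); Rm=R.from_quat(st["eef_rot"]).as_matrix()
    print("t",round(st["time"],2),"pos",st["position"].round(4),"jaw",round(float(np.degrees(np.arctan2(Rm[1,2],Rm[0,2]))),1),"toolx",round(float(np.degrees(np.arctan2(Rm[1,0],Rm[0,0]))),1),"q6",st["q"][5].round(2),"q1",st["q"][0].round(2),"F",st["contact_force"].round(2),"open",round(st["opening"],4)); return Rm
E
python3 - <<'E'
from h import *
print(info()); print(go([0.5,-0.12,0.3],90))
print(go([0.56,0.16,0.3],90))
d=np.load("top0.npz"); W=d["W"]; m=(np.abs(W[...,2]-0.05)<0.004);
E
```

```text
t 0.15 pos [0.2141 0.5333 0.2307] jaw 68.1 toolx -21.9 q6 -0.02 q1 1.17 F [ 0.55  0.19 -0.48] open 0.0853
[[ 9.27991106e-01 -5.17607130e-04  3.72601985e-01]
 [-3.72602344e-01 -1.23129750e-03  9.27990289e-01]
 [-2.15504978e-05 -9.99999108e-01 -1.33549476e-03]]
([50.87, -6.87, -49.98], -21.9)
([46.01, -6.9, -21.76], -21.9)
```

View pics/wrist0.png

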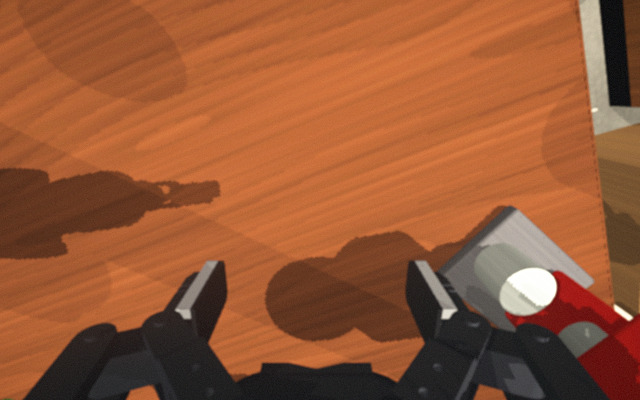

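The wrist view shows bare bench with the fingers at the bottom, around (205,290) and (430,290). I'll move above the reader and look there.

Emit:
{"name": "carry_out", "arguments": {"plan": [{"linear": [0, -7, 0], "yaw": 0, "hand": 8.5}, {"linear": [36, -7, -16], "yaw": -22, "hand": 8.5}, {"linear": [36, -7, -16], "yaw": -22, "hand": 8.5}, {"linear": [36, -7, -16], "yaw": -22, "hand": 8.5}, {"linear": [36, -7, -16], "yaw": -22, "hand": 8.5}, {"linear": [36, -7, -16], "yaw": -22, "hand": 8.5}, {"linear": [36, -7, -16], "yaw": -22, "hand": 8.5}, {"linear": [36, -7, -16], "yaw": -22, "hand": 8.5}, {"linear": [36, -7, -16], "yaw": -22, "hand": 8.5}, {"linear": [36, -7, -16], "yaw": -22, "hand": 8.5}]}}

```text
time: 1.4
position: [0.488, 0.2512, 0.3006]
eef_rot: [0.707, 0.0, -0.001, -0.707]
contact_force: [0.1, -0.4, 0.0]
opening: 0.085
```

Run:
```python
from h import *
info(); c=cam("wrist"); cv2.imwrite("pics/w1.png",c["image"]); W=world(c); np.savez("w1.npz",img=c["image"],W=W,M=c["M"])
```

```text
t 1.4 pos [0.488  0.2512 0.3006] jaw 90.1 toolx 0.1 q6 -1.12 q1 0.45 F [ 0.11 -0.41  0.02] open 0.085
```

View pics/w1.png

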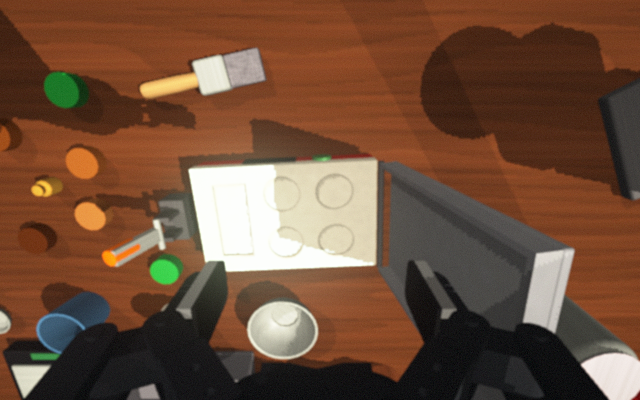

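The wrist view shows the deck from (190,168) to (380,270). The tile nest is around (233,218) and the round nests are near (282,192), (334,190), (287,240) and (336,238). I'll fit the geometry from this view and from the top view.

```bash
cat > fit.py <<'E'
from h import *
from scipy.optimize import minimize
def run(fn):
    d=np.load(fn); W=d["W"]; im=d["img"]
    m=np.abs(W[...,2]-0.05)<0.012
    m&=(im.min(-1)>90)
    n,l,s,c=cv2.connectedComponentsWithStats(m.astype(np.uint8)); i=1+s[1:,4].argmax(); m=l==i
    P=W[m]
    # plane fit to upper deck
    up=P[P[:,2]>np.median(P[:,2])-0.002]; 
    A=np.c_[up[:,:2],np.ones(len(up))]; k,_,_,_=np.linalg.lstsq(A,up[:,2],rcond=None)
    r=cv2.minAreaRect(P[:,:2].astype(np.float32)); box=cv2.boxPoints(r)
    dz=P[:,2]-np.c_[P[:,:2],np.ones(len(P))]@k
    print(fn,len(P),"rect",np.round(r[0],4),np.round(r[1],4),round(r[2],2),"plane",k.round(4),"std",dz[dz>-.002].std())
    return P,dz,r
for fn in ["top0.npz","w1.npz"]:
    P,dz,r=run(fn)
    yaw=np.radians(r[2] if r[2]<45 else r[2]-90); print(np.degrees(yaw))
    c=np.array(r[0]); Rm=np.array([[np.cos(yaw),-np.sin(yaw)],[np.sin(yaw),np.cos(yaw)]])
    L=(P[:,:2]-c)@Rm
    low=dz<-0.003; low&=(np.abs(L[:,0])<.065)&(np.abs(L[:,1])<.112)
    # raster
    g=np.zeros((150,240),np.uint8); cnt=np.zeros((150,240)); sm=np.zeros((150,240))
    ix=((L[:,0]+.075)*1000).astype(int).clip(0,149); iy=((L[:,1]+.12)*1000).astype(int).clip(0,239)
    np.add.at(cnt,(ix,iy),1); np.add.at(sm,(ix,iy),dz)
    K=np.ones((5,5)); sm=cv2.filter2D(sm,-1,K); cnt=cv2.filter2D(cnt,-1,K); h=sm/np.maximum(cnt,1)
    lo=((h<-0.003)&(cnt>0)).astype(np.uint8); lo[:8]=0; lo[-8:]=0; lo[:,:8]=0; lo[:,-8:]=0
    n,l,s,cc=cv2.connectedComponentsWithStats(lo)
    for i in range(1,n):
        if s[i,4]>300: print("low area",s[i].tolist(),"reader xy mm",((cc[i][1]-75)+.5).round(1),((cc[i][0]-120)+.5).round(1), "world",(c+Rm@np.array([cc[i][1]-74.5,cc[i][0]-119.5])/1000).round(4))
    v=cv2.resize(np.clip((h+0.010)*20000,0,255).astype(np.uint8),None,fx=3,fy=3); cv2.imwrite("pics/h_"+fn[:-4]+".png",v)
E
python3 fit.py
```

```text
top0.npz 6654 rect [0.5686 0.2149] [0.1527 0.2485] 2.9 plane [0.     0.0028 0.0507] std 0.0019051287602411132
2.8984899520874023
low area [87, 16, 48, 50, 1735] reader xy mm -34.4 -8.6 world [0.5347 0.2046]
low area [157, 17, 49, 49, 1786] reader xy mm -33.8 61.8 world [0.5317 0.2749]
low area [17, 23, 51, 107, 4482] reader xy mm 1.2 -77.0 world [0.5736 0.1381]
low area [87, 87, 49, 48, 1721] reader xy mm 36.0 -8.6 world [0.605  0.2082]
low area [158, 87, 48, 47, 1764] reader xy mm 35.5 61.7 world [0.6009 0.2784]
w1.npz 18626 rect [0.5688 0.212 ] [0.151  0.2407] 2.96 plane [0.0014 0.002  0.0491] std 0.0008560240347705177
2.9624485969543457
low area [91, 16, 48, 48, 1722] reader xy mm -35.0 -5.1 world [0.5341 0.2051]
low area [162, 16, 47, 49, 1742] reader xy mm -34.9 65.2 world [0.5305 0.2753]
low area [24, 23, 45, 104, 4458] reader xy mm -0.0 -73.1 world [0.5725 0.139 ]
low area [91, 87, 47, 47, 1712] reader xy mm 35.3 -5.1 world [0.6043 0.2087]
low area [161, 86, 47, 48, 1730] reader xy mm 35.2 64.9 world [0.6006 0.2786]
```

Both views agree to within about 1 mm. In the reader frame the round nests are at (±35, -5) and (±35, 65) mm and the tile nest at (0, -73), with yaw about 2.9°. Now I'll look over the pucks and the rack.

Emit:
{"name": "carry_out", "arguments": {"plan": [{"linear": [-3, 0, -38], "yaw": 0, "hand": 6}, {"linear": [-3, 0, -38], "yaw": 0, "hand": 6}, {"linear": [-3, 0, -38], "yaw": 0, "hand": 6}, {"linear": [-3, 0, -38], "yaw": 0, "hand": 6}, {"linear": [-3, 0, -38], "yaw": 0, "hand": 6}, {"linear": [-3, 0, -38], "yaw": 0, "hand": 6}, {"linear": [-3, 0, -38], "yaw": 0, "hand": 6}, {"linear": [-3, 0, -38], "yaw": 0, "hand": 6}, {"linear": [-3, 0, -38], "yaw": 0, "hand": 6}, {"linear": [-3, 0, -38], "yaw": 0, "hand": 6}]}}

```text
time: 2.7
position: [0.4593, -0.1271, 0.3012]
eef_rot: [0.707, 0.002, -0.002, -0.707]
contact_force: [0.2, 0.3, 0.6]
opening: 0.0598
```

```bash
cat > blobs.py <<'E'
from h import *
def pucks(c,W=None,zlo=.012,zhi=.026):
    W=world(c) if W is None else W; z=W[...,2]; im=c["image"]; hsv=cv2.cvtColor(im,cv2.COLOR_BGR2HSV)
    m=((z>zlo)&(z<zhi)&(hsv[...,1]>90)).astype(np.uint8); n,l,s,cc=cv2.connectedComponentsWithStats(m)
    for i in range(1,n):
        if s[i,4]>250:
            mm=(l==i); P=W[mm]; t=P[P[:,2]>np.median(P[:,2])-.003]
            (x,y),r=cv2.minEnclosingCircle(t[:,:2].astype(np.float32))
            print("px",cc[i].round(0),"n",s[i,4],"encl",round(x,4),round(y,4),"r",round(r,4),"mean",t.mean(0).round(4),"hsv",hsv[mm].mean(0).round(0))
def rack(c,W=None):
    W=world(c) if W is None else W; z=W[...,2]
    for nm,a,b in [("tile/plate",.018,.026),("top",.05,.064),("plate",.005,.012)]:
        m=((z>a)&(z<b)&(W[...,1]<-.25)).astype(np.uint8); n,l,s,cc=cv2.connectedComponentsWithStats(m)
        for i in range(1,n):
            if s[i,4]>400:
                P=W[l==i]; r=cv2.minAreaRect(P[:,:2].astype(np.float32)); print(nm,"px",cc[i].round(0),s[i,4],"rect",np.round(r[0],4),np.round(r[1],4),round(r[2],2),"z",np.median(P[:,2]).round(4))
E
python3 - <<'E'
from blobs import *
info(); c=cam("wrist"); cv2.imwrite("pics/w2.png",c["image"]); pucks(c); rack(c)
E
```

```text
t 2.7 pos [ 0.4593 -0.1271  0.3012] jaw 90.3 toolx 0.3 q6 -1.87 q1 -0.29 F [0.22 0.3  0.61] open 0.0598
px [357. 114.] n 907 encl 0.4046 -0.0735 r 0.0217 mean [ 0.4043 -0.0736  0.0203] hsv [ 63. 186. 188.]
px [461. 109.] n 878 encl 0.3975 0.063 r 0.0386 mean [0.3978 0.0623 0.0187] hsv [ 18. 146. 215.]
px [277. 157.] n 812 encl 0.4617 -0.1791 r 0.022 mean [ 0.461  -0.179   0.0202] hsv [ 11. 205. 152.]
px [356. 184.] n 755 encl 0.4995 -0.07 r 0.0219 mean [ 0.4989 -0.0704  0.0203] hsv [ 13. 196. 202.]
px [473. 212.] n 524 encl 0.5623 0.1248 r 0.0747 mean [0.542  0.1009 0.0211] hsv [  9. 167.  86.]
px [349. 234.] n 663 encl 0.5773 -0.0769 r 0.0222 mean [ 0.5764 -0.0769  0.0205] hsv [ 14. 181. 214.]
px [286. 257.] n 629 encl 0.6174 -0.1711 r 0.0224 mean [ 0.6159 -0.1712  0.0204] hsv [ 10. 201. 104.]
px [182. 294.] n 332 encl 0.6862 -0.3405 r 0.0254 mean [ 0.6834 -0.3388  0.0188] hsv [ 18. 146. 222.]
tile/plate px [143. 164.] 1272 rect [ 0.4671 -0.3698] [0.0589 0.0547] 58.51 z 0.022
tile/plate px [152. 211.] 420 rect [ 0.5385 -0.3623] [0.0162 0.0859] 58.81 z 0.0194
tile/plate px [ 68. 300.] 494 rect [ 0.6978 -0.5162] [0.1708 0.0816] 35.24 z 0.0221
top px [113. 206.] 2323 rect [ 0.5211 -0.3929] [0.0645 0.0616] 55.78 z 0.058
top px [ 54. 316.] 1005 rect [ 0.7206 -0.5427] [0.089  0.1403] 89.91 z 0.0572
plate px [168. 127.] 6437 rect [ 0.4695 -0.3584] [0.0907 0.2415] 57.9 z 0.008
plate px [ 74. 295.] 415 rect [ 0.6983 -0.5163] [0.1707 0.0816] 34.75 z 0.0086
```

View pics/w2.png

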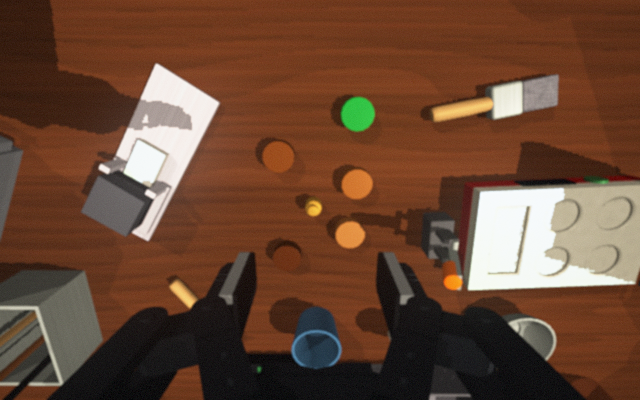

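All four brown pucks are clearly located here, at pixels (277,157), (356,184), (349,234) and (286,257). The green one at (357,114) and the weight at (313,208) stay put. First puck is at (0.4995, -0.070).

Run:
```python
from h import *
print(go([0.4995,-0.070,0.08],90),go([0.4995,-0.070,0.009],90))
```

```text
([4.08, 22.11, 5.73], 0.3) ([4.09, 29.21, 5.74], 0.3)
```

Emit:
{"name": "carry_out", "arguments": {"plan": [{"linear": [4.1, 10, 5.7], "yaw": 0.3, "hand": 6}, {"linear": [4.1, 22, 5.7], "yaw": 0.3, "hand": 6}, {"linear": [4.1, 22, 5.7], "yaw": 0.3, "hand": 6}, {"linear": [4.1, 22, 5.7], "yaw": 0.3, "hand": 6}, {"linear": [4.1, 22, 5.7], "yaw": 0.3, "hand": 6}, {"linear": [4.1, 26, 5.7], "yaw": 0.3, "hand": 6}, {"linear": [4.1, 29.2, 5.7], "yaw": 0.3, "hand": 6}, {"linear": [4.1, 29.2, 5.7], "yaw": 0.3, "hand": 6}]}}

```text
time: 3.75
position: [0.4995, -0.0704, 0.0095]
eef_rot: [0.707, -0.001, -0.001, -0.707]
contact_force: [0.2, -0.5, 1.3]
opening: 0.0599
```

Run:
```python
from h import *
info(); c=cam("wrist"); cv2.imwrite("pics/w3.png",c["image"])
```

```text
t 3.75 pos [ 0.4995 -0.0704  0.0095] jaw 90.0 toolx 0.0 q6 -1.73 q1 -0.16 F [ 0.2  -0.52  1.26] open 0.0599
```

View pics/w3.png

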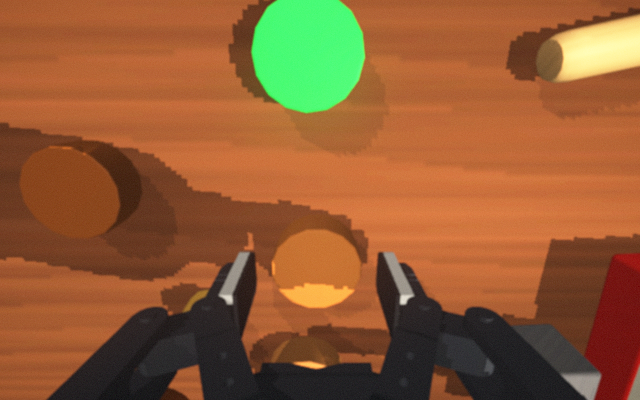

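The puck at (316,268) sits between the pads at (237,275) and (395,275). Closing now.

Emit:
{"name": "carry_out", "arguments": {"plan": [{"linear": [0, 0, 0], "yaw": 0, "hand": 3.8}, {"linear": [0, 0, 0], "yaw": 0, "hand": 3.8}, {"linear": [0, 0, 0], "yaw": 0, "hand": 3.8}, {"linear": [0, 0, 0], "yaw": 0, "hand": 3.8}, {"linear": [0, 0, 0], "yaw": 0, "hand": 3.8}, {"linear": [0, -3, 0], "yaw": 0, "hand": 3.8}, {"linear": [0, -8, 0], "yaw": 0, "hand": 3.8}, {"linear": [0, -13, 0], "yaw": 0, "hand": 3.8}, {"linear": [0, -13, 0], "yaw": 0, "hand": 3.8}], "squeeze": 60}}

```text
time: 4.92
position: [0.5039, -0.071, 0.1465]
eef_rot: [0.708, 0.005, 0.004, -0.706]
contact_force: [0.3, 0.4, -0.7]
opening: 0.0404
```

Run:
```python
from blobs import *
Rm=info(); st=ctrl.get_state(); c=cam("wrist"); cv2.imwrite("pics/w4.png",c["image"]); W=world(c)
p=st["position"]; T=(W-p)@Rm  # tool coords
hsv=cv2.cvtColor(c["image"],cv2.COLOR_BGR2HSV)
m=(np.abs(T[...,2])<.025)&(np.abs(T[...,0])<.04)&(T[...,1]>-.03)&(T[...,1]<.02)&(hsv[...,1]>100)
P=T[m]; t=P[np.abs(P[:,1]-np.median(P[:,1]))<.003]; print(len(P),cv2.minEnclosingCircle(t[:,[0,2]].astype(np.float32)),np.median(t[:,1]))
m=(np.abs(np.abs(T[...,2])-.028)<.01)&(np.abs(T[...,0])<.04)&(T[...,1]>-.03)&(T[...,1]<.02)&(hsv[...,1]<90)
P=T[m]; print(len(P),np.percentile(P,[1,50,99],axis=0).round(4))
print(go([0.5305,0.2753,0.14],90))
```

```text
t 4.92 pos [ 0.5039 -0.071   0.1465] jaw 90.0 toolx 0.0 q6 -1.73 q1 -0.16 F [ 0.33  0.42 -0.71] open 0.0404
6916 ((-0.0013374504633247852, 0.00027690143906511366), 0.0244081299751997) -0.0066275307467573
1164 [[-0.0106 -0.0298 -0.0324]
 [-0.0097 -0.0205  0.0206]
 [ 0.0061 -0.0057  0.0334]]
([2.86, 0.33, 34.6], 0.0)
```

View pics/w4.png

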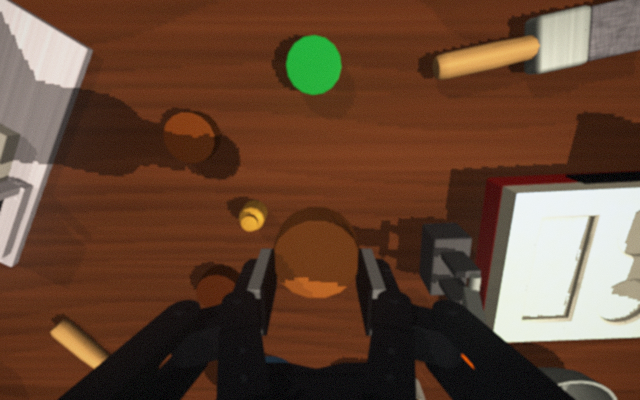

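The puck is held, roughly centred between the pads. I'll carry it high over the clamp to the far nest.

Emit:
{"name": "carry_out", "arguments": {"plan": [{"linear": [0, -6, 0], "yaw": 0, "hand": 3.8}, {"linear": [0, -8, 4], "yaw": 0, "hand": 3.8}, {"linear": [2.6, -8, 10], "yaw": 0, "hand": 3.8}, {"linear": [2.6, -8, 16], "yaw": 0, "hand": 3.8}, {"linear": [2.6, -8, 22], "yaw": 0, "hand": 3.8}, {"linear": [2.6, -8, 28], "yaw": 0, "hand": 3.8}, {"linear": [2.6, -6, 34.6], "yaw": 0, "hand": 3.8}, {"linear": [2.6, -2, 34.6], "yaw": 0, "hand": 3.8}, {"linear": [2.6, 0, 34.6], "yaw": 0, "hand": 3.8}, {"linear": [2.6, 2, 34.6], "yaw": 0, "hand": 3.8}, {"linear": [2.6, 2, 34.6], "yaw": 0, "hand": 3.8}, {"linear": [2.6, 2, 34.6], "yaw": 0, "hand": 3.8}]}}

```text
time: 6.48
position: [0.5282, 0.2753, 0.1237]
eef_rot: [0.708, 0.003, 0.003, -0.706]
contact_force: [-0.5, 0.8, -1.0]
opening: 0.0404
```

```bash
cat > held.py <<'E'
from blobs import *
def held(pic=None):
    Rm=info(); st=ctrl.get_state(); c=cam("wrist"); W=world(c); T=(W-st["position"])@Rm
    if pic: cv2.imwrite(pic,c["image"])
    hsv=cv2.cvtColor(c["image"],cv2.COLOR_BGR2HSV)
    m=(np.abs(T[...,2])<.025)&(np.abs(T[...,0])<.04)&(T[...,1]>-.03)&(T[...,1]<.02)&(hsv[...,1]>100)
    P=T[m]; 
    if len(P)<100: print("none held"); return None
    med=np.median(P[:,1]); t=P[np.abs(P[:,1]-med)<.003]; A=np.c_[t[:,[0,2]],np.ones(len(t))]; k=np.linalg.lstsq(A,t[:,1],rcond=None)[0]
    e,r=cv2.minEnclosingCircle(t[:,[0,2]].astype(np.float32)); print("held tool xz",np.round(e,4),"r",round(r,4),"top y",med.round(4),"slope deg",np.degrees(k[:2]).round(1)); return e,c,W
E
python3 - <<'E'
from held import *
held("pics/w5.png")
E
```

```text
t 6.47 pos [0.5282 0.2753 0.1237] jaw 90.0 toolx 0.0 q6 -1.1 q1 0.46 F [-0.47  0.83 -0.99] open 0.0404
held tool xz [-0.0042  0.0007] r 0.0221 top y -0.0065 slope deg [-0.4 -0.2]
```

View pics/w5.png

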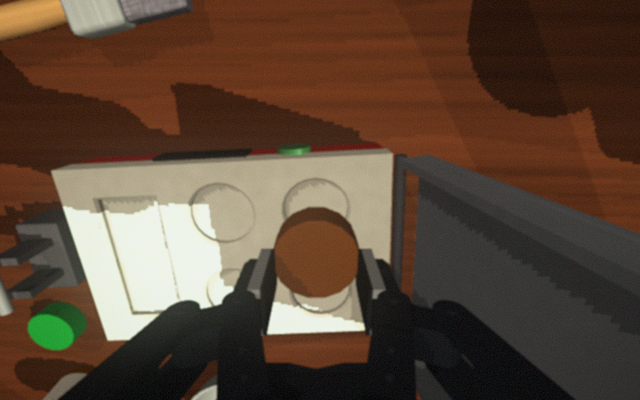

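The puck is held level, with its centre at tool x = -4 mm. The target nest shows at (317,205). I'll re-measure the nests from this closer view.

```bash
cat > nests.py <<'E'
from h import *
def nests(c,W=None,zt=0.05):
    """estimate reader pose by matching height template"""
    from scipy.optimize import minimize
    W=world(c) if W is None else W
    m=(np.abs(W[...,0]-.57)<.12)&(np.abs(W[...,1]-.21)<.16)&(np.abs(W[...,2]-.048)<.010)
    P=W[m]; cx,cy,yaw=.5688,.212,np.radians(2.93)
    NC=np.array([[-35,-5],[35,-5],[-35,65],[35,65]])/1000.
    def sd(x,y): # signed dist <0 inside nests
        d=np.min([np.hypot(x-a,y-b)-.0235 for a,b in NC],0)
        t=np.maximum(np.abs(x)-.0515,np.abs(y+.073)-.0215); return np.minimum(d,t)
    q=P[::max(1,len(P)//9000)]
    zz=q[:,2]
    def cost(v):
        c_,s_=np.cos(v[2]),np.sin(v[2]); dx,dy=q[:,0]-v[0],q[:,1]-v[1]; x=c_*dx+s_*dy; y=-s_*dx+c_*dy
        k=(np.abs(x)<.065)&(np.abs(y)<.11)
        h=-.006/(1+np.exp(sd(x,y)/.0008)); A=np.c_[dx,dy,np.ones(len(dx))][k]; r=(zz-h)[k]
        co=np.linalg.lstsq(A,r,rcond=None)[0]; e=r-A@co; return np.mean(np.minimum(np.abs(e),.003))*1e3
    b=minimize(cost,[cx,cy,yaw],method="Nelder-Mead",options=dict(initial_simplex=[[cx,cy,yaw],[cx+.003,cy,yaw],[cx,cy+.003,yaw],[cx,cy,yaw+.02]],xatol=1e-5,fatol=1e-5))
    v=b.x; Rm=np.array([[np.cos(v[2]),-np.sin(v[2])],[np.sin(v[2]),np.cos(v[2])]])
    print("reader",v[:2].round(4),np.degrees(v[2]).round(2),"cost",round(b.fun,3),"npts",len(q)); return v,Rm
E
python3 - <<'E'
from nests import *
c=cam("wrist"); v,Rm=nests(c); print(v[:2]+Rm@np.array([-.035,.065]))
class D(dict): pass
for f in ["w1.npz","top0.npz"]: nests(None,np.load(f)["W"])
E
```

```text
reader [0.5684 0.2119] 2.99 cost 0.577 npts 10384
[0.53009884 0.27494907]
reader [0.5688 0.2119] 3.01 cost 0.68 npts 9417
reader [0.5691 0.2111] 2.74 cost 1.675 npts 6677
```

Consistent: the target nest is at (0.530, 0.275). Allowing for the -4 mm offset, the TCP goes to x = 0.534.

Run:
```python
from h import *
info(); print(go([.5343,.2746,.068],93),go([.5343,.2746,.056],93))
```

```text
t 6.58 pos [0.5286 0.2754 0.1243] jaw 90.0 toolx 0.0 q6 -1.1 q1 0.46 F [-0.79 -0.29 -1.02] open 0.0406
([0.52, 5.64, -0.07], -3.0) ([0.51, 6.83, -0.07], -3.0)
```

Emit:
{"name": "carry_out", "arguments": {"plan": [{"linear": [0.5, 1, -0.1], "yaw": 0, "hand": 3.8}, {"linear": [0.5, 3, -0.1], "yaw": 0, "hand": 3.8}, {"linear": [0.5, 5, -0.1], "yaw": 0, "hand": 3.8}, {"linear": [0.5, 5.6, -0.1], "yaw": 0, "hand": 3.8}, {"linear": [0.5, 5.9, -0.1], "yaw": 0, "hand": 3.8}, {"linear": [0.5, 6.2, -0.1], "yaw": 0, "hand": 3.8}, {"linear": [0.5, 6.5, -0.1], "yaw": 0, "hand": 3.8}, {"linear": [0.5, 6.7, -0.1], "yaw": 0, "hand": 3.8}, {"linear": [0.5, 6.7, -0.1], "yaw": 0, "hand": 3.8}]}}

```text
time: 7.7
position: [0.5344, 0.2744, 0.0576]
eef_rot: [0.708, 0.004, 0.003, -0.707]
contact_force: [0.3, 0.1, 0.0]
opening: 0.0408
```

Run:
```python
from held import *
held("pics/w6.png")
```

```text
t 7.7 pos [0.5344 0.2744 0.0576] jaw 90.0 toolx 0.0 q6 -1.11 q1 0.46 F [0.31 0.08 0.03] open 0.0408
held tool xz [-0.0041  0.0011] r 0.0224 top y -0.0066 slope deg [-0.1 -0.2]
```

View pics/w6.png

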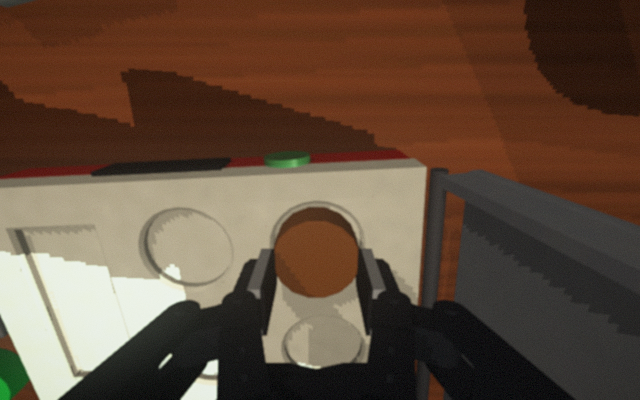

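Run:
```python
from held import *
from nests import nests
e,c,W=held(); v,Rm=nests(c,W); print(v[:2]+Rm@np.array([-.035,.065])); st=ctrl.get_state(); M=R.from_quat(st["eef_rot"]).as_matrix(); print(M@[e[0],-.0066,e[1]]+st["position"])
m=(np.abs(W[...,0]-.57)<.08)&(np.abs(W[...,1]-.2)<.05)&(np.abs(W[...,2]-.048)<.010); print("deck z",np.percentile(W[m][:,2],[10,50,90]))
a=c["image"][180:340,200:440]; cv2.imwrite("pics/w6c.png",cv2.resize(a,None,fx=3.2,fy=3.2,interpolation=cv2.INTER_CUBIC))
```

```text
t 7.75 pos [0.5344 0.2744 0.0576] jaw 90.0 toolx 0.0 q6 -1.11 q1 0.46 F [ 0.44 -0.55  0.37] open 0.0406
held tool xz [-0.0039  0.0006] r 0.0221 top y -0.0065 slope deg [-0.  -0.2]
reader [0.5683 0.2118] 2.87 cost 0.6 npts 10387
[0.53005436 0.27491631]
[0.53041862 0.27490827 0.06407993]
deck z [0.04386836 0.04967495 0.0506775 ]
```

View pics/w6c.png

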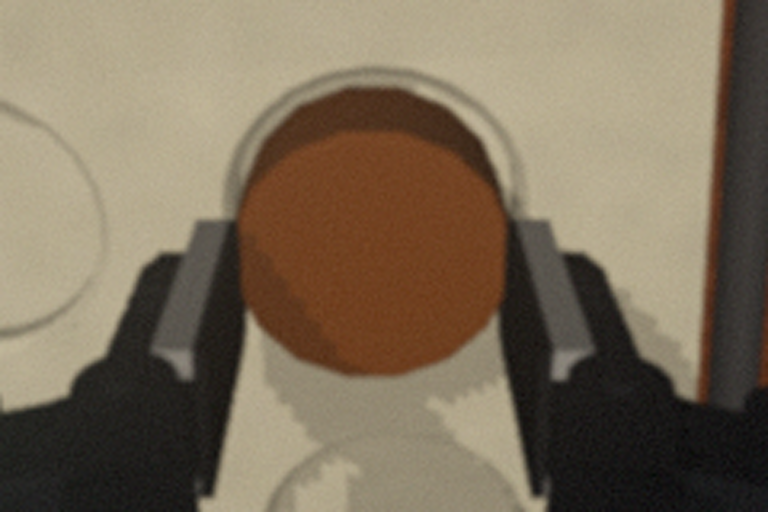

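Measured puck top is z = 0.064, which is exactly the seated height, and it is centred on the nest. Releasing.

Emit:
{"name": "carry_out", "arguments": {"plan": [{"linear": [0, 0, 0], "yaw": 0, "hand": 5.4}, {"linear": [0, 0, 0], "yaw": 0, "hand": 5.4}, {"linear": [0, 0, 0], "yaw": 0, "hand": 5.4}, {"linear": [0, -3, 0], "yaw": 0, "hand": 5.4}, {"linear": [0, -9, 0], "yaw": 0, "hand": 5.4}, {"linear": [0, -14, 0], "yaw": 0, "hand": 5.4}, {"linear": [0, -16, 0], "yaw": 0, "hand": 5.4}, {"linear": [0, -16, 0], "yaw": 0, "hand": 5.4}]}}

```text
time: 8.8
position: [0.5336, 0.275, 0.2194]
eef_rot: [-0.707, -0.005, -0.005, 0.707]
contact_force: [-0.3, -0.9, 0.7]
opening: 0.0541
```

```bash
cat > seat.py <<'E'
from nests import *
def seat(c,W,v=None,Rm=None):
    if v is None: v=np.array([.5685,.2119,np.radians(2.95)]); Rm=R.from_euler("z",v[2]).as_matrix()[:2,:2]
    for nm,p in dict(a=[-35,-5],b=[35,-5],c=[-35,65],d=[35,65],tile=[0,-73]).items():
        w=v[:2]+Rm@(np.array(p)/1000); m=(np.hypot(W[...,0]-w[0],W[...,1]-w[1])<.022)&(np.abs(W[...,2]-.06)<.035)
        if m.sum()<30: print(nm,"hidden"); continue
        P=W[m]; A=np.c_[P[:,:2]-w,np.ones(len(P))]; k=np.linalg.lstsq(A,P[:,2],rcond=None)[0]
        ex=""
        mm=(np.hypot(W[...,0]-w[0],W[...,1]-w[1])<.03)&(np.abs(W[...,2]-np.median(P[:,2]))<.003)&(W[...,2]>.057)
        if mm.sum()>50: e,r=cv2.minEnclosingCircle(W[mm][:,:2].astype(np.float32)); ex=("off mm",((np.array(e)-w)*1000).round(1),"r",round(r*1000,1))
        print(nm,w.round(4),"z med",np.median(P[:,2]).round(4),"slope deg",np.degrees(k[:2]).round(1),m.sum(),ex)
E
python3 - <<'E'
from seat import *
from blobs import pucks
info(); c=cam("wrist"); cv2.imwrite("pics/w7.png",c["image"]); seat(c,world(c))
c=cam("top"); pucks(c)
E
```

```text
t 8.8 pos [0.5336 0.275  0.2194] jaw 90.0 toolx 0.0 q6 -1.11 q1 0.46 F [-0.33 -0.91  0.73] open 0.0541
a [0.5338 0.2051] z med 0.0442 slope deg [0.1 0.1] 1374 
b [0.6037 0.2087] z med 0.0443 slope deg [-0.1  0.1] 1094 
c [0.5302 0.275 ] z med 0.0641 slope deg [11.1 -1.6] 1671 ('off mm', array([ 1. , -0.7]), 'r', 21.9)
d [0.6001 0.2786] z med 0.0444 slope deg [0.1 0.2] 1124 
tile [0.5723 0.139 ] z med 0.0442 slope deg [ 0.1 -0.3] 1215 
px [305. 171.] n 255 encl 0.6693 0.0157 r 0.022 mean [0.6694 0.0159 0.0213] hsv [ 63. 121. 190.]
px [383. 192.] n 263 encl 0.6176 -0.172 r 0.0219 mean [ 0.6174 -0.1719  0.0213] hsv [ 11. 152. 132.]
px [344. 208.] n 259 encl 0.5777 -0.0774 r 0.022 mean [ 0.5775 -0.0776  0.0216] hsv [ 16. 125. 210.]
px [387. 257.] n 273 encl 0.4621 -0.1799 r 0.0218 mean [ 0.4622 -0.1796  0.0209] hsv [ 12. 144. 154.]
px [343. 282.] n 264 encl 0.4053 -0.0743 r 0.0219 mean [ 0.4055 -0.0736  0.0214] hsv [ 60. 121. 138.]
```

View pics/w7.png

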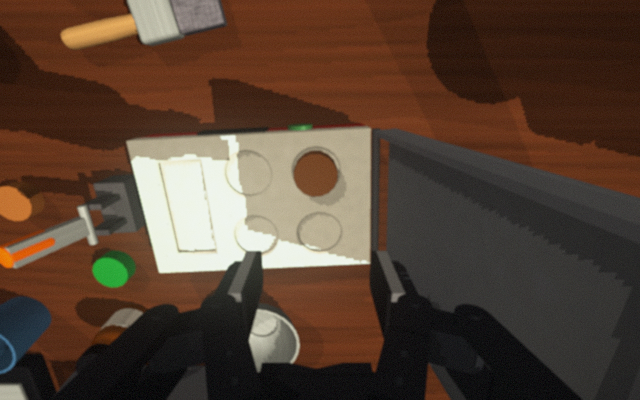

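Puck seated: top at z 0.0641, the other nest floors at 0.044. Next is the puck at (0.577, -0.077).

Run:
```python
from h import *
print(go([0.575,-0.077,0.009],90))
```

```text
([4.09, 20.85, -35.09], 0.0)
```

Emit:
{"name": "carry_out", "arguments": {"plan": [{"linear": [4.1, 0, -35.1], "yaw": 0, "hand": 6}, {"linear": [4.1, 0, -35.1], "yaw": 0, "hand": 6}, {"linear": [4.1, 0, -35.1], "yaw": 0, "hand": 6}, {"linear": [4.1, 0, -35.1], "yaw": 0, "hand": 6}, {"linear": [4.1, 0, -35.1], "yaw": 0, "hand": 6}, {"linear": [4.1, 0, -35.1], "yaw": 0, "hand": 6}, {"linear": [4.1, 4, -35.1], "yaw": 0, "hand": 6}, {"linear": [4.1, 10, -35.1], "yaw": 0, "hand": 6}, {"linear": [4.1, 15, -35.1], "yaw": 0, "hand": 6}, {"linear": [4.1, 18, -35.1], "yaw": 0, "hand": 6}, {"linear": [4.1, 20.8, -35.1], "yaw": 0, "hand": 6}, {"linear": [4.1, 20.8, -35.1], "yaw": 0, "hand": 6}]}}

```text
time: 10.4
position: [0.572, -0.0767, 0.006]
eef_rot: [0.707, 0.0, -0.0, -0.707]
contact_force: [0.3, 1.2, -0.2]
opening: 0.0598
```

Run:
```python
from held import *
held("pics/w8.png")
```

```text
t 10.4 pos [ 0.572  -0.0767  0.006 ] jaw 90.0 toolx 0.0 q6 -1.72 q1 -0.15 F [ 0.3   1.24 -0.22] open 0.0598
held tool xz [0.0002 0.0001] r 0.0216 top y -0.0012 slope deg [ 0.2 -0.1]
```

View pics/w8.png

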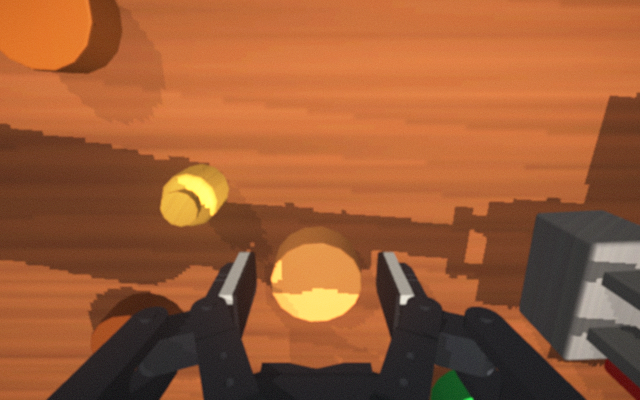

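Puck at (316,282) is between the pads. I'll shift forward slightly, raise 3 mm and grip.

Emit:
{"name": "carry_out", "arguments": {"plan": [{"linear": [0.4, -0.3, 0], "yaw": 0, "hand": 6}, {"linear": [0.4, -0.3, 0], "yaw": 0, "hand": 3.8}, {"linear": [0.4, -0.3, 0], "yaw": 0, "hand": 3.8}, {"linear": [0.4, -0.3, 0], "yaw": 0, "hand": 3.8}, {"linear": [0.4, -0.3, 0], "yaw": 0, "hand": 3.8}, {"linear": [0.4, -0.3, 0], "yaw": 0, "hand": 3.8}, {"linear": [0.4, -3, 0], "yaw": 0, "hand": 3.8}, {"linear": [0.4, -8, 0], "yaw": 0, "hand": 3.8}, {"linear": [0.4, -14, 0], "yaw": 0, "hand": 3.8}, {"linear": [0.4, -20, 0], "yaw": 0, "hand": 3.8}, {"linear": [0.4, -20, 0], "yaw": 0, "hand": 3.8}], "squeeze": 60}}

```text
time: 11.82
position: [0.5797, -0.077, 0.2143]
eef_rot: [0.708, 0.006, 0.006, -0.706]
contact_force: [0.2, 1.2, -1.2]
opening: 0.0406
```

Run:
```python
from held import *
held("pics/w9.png"); print(go([0.604,.2087,.2]))
```

```text
t 11.82 pos [ 0.5797 -0.077   0.2143] jaw 90.0 toolx 0.0 q6 -1.72 q1 -0.15 F [ 0.25  1.22 -1.18] open 0.0406
held tool xz [-0.0011  0.001 ] r 0.0237 top y -0.0073 slope deg [-0.2 -0.1]
([2.62, 1.04, 28.55], 0.0)
```

Emit:
{"name": "carry_out", "arguments": {"plan": [{"linear": [2.4, 0, 35.5], "yaw": 0, "hand": 3.8}, {"linear": [2.4, 0, 35.5], "yaw": 0, "hand": 3.8}, {"linear": [2.4, 0, 35.5], "yaw": 0, "hand": 3.8}, {"linear": [2.4, 0, 35.5], "yaw": 0, "hand": 3.8}, {"linear": [2.4, 0, 35.5], "yaw": 0, "hand": 3.8}, {"linear": [2.4, 0, 35.5], "yaw": 0, "hand": 3.8}, {"linear": [2.4, 4, 35.5], "yaw": 0, "hand": 3.8}, {"linear": [2.4, 9, 35.5], "yaw": 0, "hand": 3.8}, {"linear": [2.4, 11, 35.5], "yaw": 0, "hand": 3.8}, {"linear": [2.4, 11, 35.5], "yaw": 0, "hand": 3.8}, {"linear": [2.4, 11, 35.5], "yaw": 0, "hand": 3.8}]}}

```text
time: 13.25
position: [0.603, 0.2781, 0.1005]
eef_rot: [0.708, 0.004, 0.004, -0.706]
contact_force: [-0.7, -0.3, -0.5]
opening: 0.0406
```

```bash
cat > place.py <<'E'
from held import *
from nests import nests
def place(p,pic=None):
    st=ctrl.get_state(); e,c,W=held(pic); v,Rm=nests(c,W); w=v[:2]+Rm@(np.array(p)/1000)
    v0=np.array([.5685,.2119]); R0=R.from_euler("z",2.95,degrees=True).as_matrix()[:2,:2]; w0=v0+R0@(np.array(p)/1000); print("nest now",w.round(4),"nominal",w0.round(4))
    M=R.from_quat(st["eef_rot"]).as_matrix(); off=M@[e[0],0,e[1]]
    w=(w+w0)/2
    for z in (.068,.056): print(go([w[0]-off[0],w[1]-off[1],z]))
E
python3 -c "
from place import *
place([35,65],'pics/w10.png')"
```

```text
t 13.25 pos [0.603  0.2781 0.1005] jaw 90.0 toolx 0.0 q6 -1.15 q1 0.42 F [-0.74 -0.27 -0.48] open 0.0406
held tool xz [-0.0007  0.0003] r 0.0238 top y -0.0072 slope deg [-0.2 -0.2]
reader [0.5681 0.2119] 2.91 cost 0.589 npts 10123
nest now [0.5997 0.2786] nominal [0.6001 0.2786]
([-0.31, 3.32, 0.02], 0.0)
([-0.32, 4.52, 0.02], 0.0)
```

```bash
python3 - <<'E'
import re
s=open("held.py").read()
s=s.replace("    e,r=cv2.minEnclosingCircle(t[:,[0,2]].astype(np.float32));","""    mk=(m&(np.abs(T[...,1]-med)<.003)).astype(np.uint8); n_,l_,s_,_=cv2.connectedComponentsWithStats(cv2.morphologyEx(mk,cv2.MORPH_OPEN,np.ones((7,7),np.uint8))); k_=1+s_[1:,4].argmax(); t=T[l_==k_]
    from scipy.optimize import least_squares
    hull=cv2.convexHull(t[:,[0,2]].astype(np.float32))[:,0]
    g=least_squares(lambda v:np.hypot(hull[:,0]-v[0],hull[:,1]-v[1])-.022,[t[:,0].mean(),t[:,2].mean()],loss="soft_l1",f_scale=.0007); print("fit r22",g.x.round(4),"rms",np.sqrt(np.mean(g.fun**2)).round(5),"ext x",t[:,0].min().round(4),t[:,0].max().round(4),"z",t[:,2].min().round(4),t[:,2].max().round(4))
    e,r=cv2.minEnclosingCircle(t[:,[0,2]].astype(np.float32));""")
open("held.py","w").write(s)
E
python3 -c "
from place import *
place([35,65])"
```

```text
t 13.3 pos [0.6034 0.2782 0.1012] jaw 90.0 toolx 0.0 q6 -1.15 q1 0.42 F [ 0.39 -0.62 -0.96] open 0.0406
fit r22 [-0.0024  0.0005] rms 0.00035 ext x -0.0244 0.0193 z -0.02 0.0209
held tool xz [-0.0025  0.0005] r 0.0223 top y -0.0072 slope deg [-0.2 -0.2]
reader [0.5682 0.2118] 2.93 cost 0.594 npts 10100
nest now [0.5998 0.2785] nominal [0.6001 0.2786]
([-0.14, 3.35, -0.01], 0.0)
([-0.16, 4.55, -0.0], 0.0)
```

View pics/w10.png

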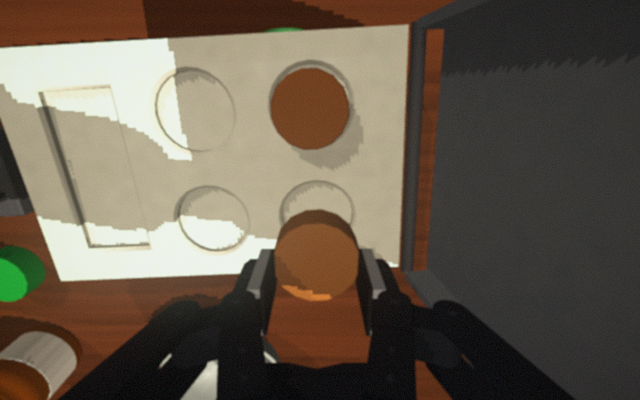

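The held puck is cleanly fitted, and the target nest at (317,208) lies directly below. Lowering it.

Emit:
{"name": "carry_out", "arguments": {"plan": [{"linear": [-0.2, 1.5, 0], "yaw": 0, "hand": 3.8}, {"linear": [-0.2, 3, 0], "yaw": 0, "hand": 3.8}, {"linear": [-0.2, 3.4, 0], "yaw": 0, "hand": 3.8}, {"linear": [-0.2, 3.7, 0], "yaw": 0, "hand": 3.8}, {"linear": [-0.2, 4.0, 0], "yaw": 0, "hand": 3.8}, {"linear": [-0.2, 4.3, 0], "yaw": 0, "hand": 3.8}, {"linear": [-0.2, 4.4, 0], "yaw": 0, "hand": 3.8}, {"linear": [-0.2, 4.4, 0], "yaw": 0, "hand": 3.8}]}}

```text
time: 14.35
position: [0.602, 0.2782, 0.0575]
eef_rot: [0.708, 0.004, 0.004, -0.707]
contact_force: [-0.2, -0.9, 0.2]
opening: 0.0407
```

```bash
python3 -c "
from held import *
held()"
```

```text
t 14.35 pos [0.602  0.2782 0.0575] jaw 90.0 toolx 0.0 q6 -1.15 q1 0.42 F [-0.25 -0.88  0.24] open 0.0407
fit r22 [-0.0029  0.0003] rms 0.00071 ext x -0.0244 0.0184 z -0.0202 0.0207
held tool xz [-0.0031  0.0004] r 0.0217 top y -0.0072 slope deg [-0.3 -0.2]
```

Emit:
{"name": "carry_out", "arguments": {"plan": [{"linear": [0.1, 0.1, 0], "yaw": 0, "hand": 3.8}, {"linear": [0.1, 0.1, 0], "yaw": 0, "hand": 5.4}, {"linear": [0.1, 0.1, 0], "yaw": 0, "hand": 5.4}, {"linear": [0.1, 0.1, 0], "yaw": 0, "hand": 5.4}, {"linear": [0, -3, 0], "yaw": 0, "hand": 5.4}, {"linear": [0, -9, 0], "yaw": 0, "hand": 5.4}, {"linear": [0, -14, 0], "yaw": 0, "hand": 5.4}, {"linear": [0, -16, 0], "yaw": 0, "hand": 5.4}, {"linear": [-5, -16, -3], "yaw": 0, "hand": 5.4}, {"linear": [-5, -16, -3], "yaw": 0, "hand": 5.4}]}}

```text
time: 15.65
position: [0.5455, 0.2461, 0.2161]
eef_rot: [0.709, 0.002, 0.002, -0.706]
contact_force: [1.4, 0.7, 0.2]
opening: 0.0538
```

Run:
```python
from seat import *
from blobs import pucks
info(); c=cam("wrist"); cv2.imwrite("pics/w11.png",c["image"]); seat(c,world(c))
c=cam("top"); pucks(c); print(go([0.6165,-.172,.009],90))
```

```text
t 15.65 pos [0.5455 0.2461 0.2161] jaw 90.0 toolx -0.0 q6 -1.16 q1 0.41 F [1.41 0.69 0.22] open 0.0538
a [0.5338 0.2051] z med 0.0442 slope deg [-0.1  0.2] 1439 
b [0.6037 0.2087] z med 0.0443 slope deg [0.1 0. ] 1165 
c [0.5302 0.275 ] z med 0.0642 slope deg [10.   0.8] 1733 ('off mm', array([ 1.2, -0.1]), 'r', 22.1)
d [0.6001 0.2786] z med 0.0641 slope deg [13.4  1.1] 1562 ('off mm', array([ 1.2, -1. ]), 'r', 22.5)
tile [0.5723 0.139 ] z med 0.0442 slope deg [-0.  -0.5] 1281 
px [304. 171.] n 252 encl 0.6693 0.016 r 0.0218 mean [0.6693 0.016  0.0214] hsv [ 63. 121. 191.]
px [383. 192.] n 262 encl 0.6177 -0.1722 r 0.0218 mean [ 0.6177 -0.1725  0.0213] hsv [ 11. 151. 131.]
px [387. 257.] n 269 encl 0.4622 -0.1799 r 0.0216 mean [ 0.4623 -0.1796  0.0213] hsv [ 12. 136. 121.]
px [343. 282.] n 267 encl 0.4054 -0.0742 r 0.0219 mean [ 0.4054 -0.0742  0.021 ] hsv [ 60. 122. 145.]
([6.37, 20.98, -42.01], 0.0)
```

Two pucks are seated. Now the dark puck at (0.617, -0.172).

Emit:
{"name": "carry_out", "arguments": {"plan": [{"linear": [6.4, 0, -42], "yaw": 0, "hand": 6}, {"linear": [6.4, 0, -42], "yaw": 0, "hand": 6}, {"linear": [6.4, 0, -42], "yaw": 0, "hand": 6}, {"linear": [6.4, 0, -42], "yaw": 0, "hand": 6}, {"linear": [6.4, 0, -42], "yaw": 0, "hand": 6}, {"linear": [6.4, 0, -42], "yaw": 0, "hand": 6}, {"linear": [6.4, 4, -42], "yaw": 0, "hand": 6}, {"linear": [6.4, 10, -42], "yaw": 0, "hand": 6}, {"linear": [6.4, 14, -42], "yaw": 0, "hand": 6}, {"linear": [6.4, 14, -42], "yaw": 0, "hand": 6}]}}

```text
time: 17.0
position: [0.6149, -0.1717, 0.0753]
eef_rot: [-0.707, -0.002, -0.003, 0.707]
contact_force: [0.3, 0.1, 0.8]
opening: 0.0598
```

Run:
```python
from blobs import *
info(); c=cam("wrist"); cv2.imwrite("pics/w12.png",c["image"]); pucks(c)
print(go([0.6165,-.1715,.009],90))
```

```text
t 17.0 pos [ 0.6149 -0.1717  0.0753] jaw 90.0 toolx -0.0 q6 -1.86 q1 -0.29 F [0.29 0.07 0.81] open 0.0598
px [379.  93.] n 779 encl 0.5343 -0.1312 r 0.0118 mean [ 0.534  -0.1333  0.0227] hsv [ 23. 169. 234.]
px [316. 218.] n 3082 encl 0.6164 -0.1714 r 0.022 mean [ 0.6153 -0.1712  0.0202] hsv [ 10. 190. 176.]
px [568. 283.] n 2861 encl 0.6692 0.0165 r 0.0231 mean [0.6672 0.0152 0.0203] hsv [ 66. 177. 228.]
px [ 98. 298.] n 564 encl 0.6852 -0.338 r 0.0266 mean [ 0.682  -0.3366  0.0156] hsv [ 23. 116. 252.]
px [361. 341.] n 650 encl 0.7284 -0.1347 r 0.0244 mean [ 0.72   -0.1357  0.0212] hsv [104. 109.  97.]
([-0.1, 6.91, 0.06], 0.0)
```

View pics/w12.png

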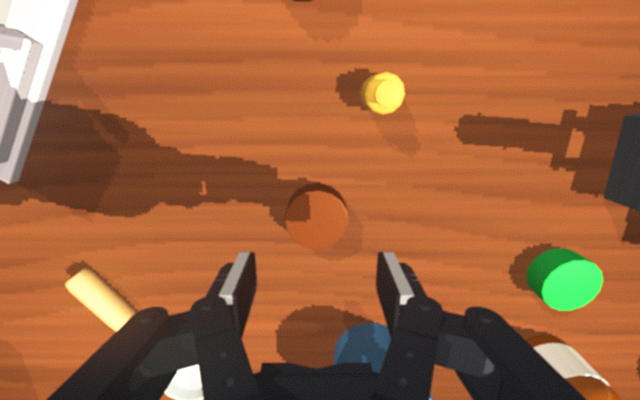

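The puck is centred at (316,218), directly below; the weight at (383,93) is clear. Descend and grip.

Emit:
{"name": "carry_out", "arguments": {"plan": [{"linear": [0.1, 3, 0.1], "yaw": 0, "hand": 6}, {"linear": [0.1, 5.5, 0.1], "yaw": 0, "hand": 6}, {"linear": [0.1, 6.6, 0.1], "yaw": 0, "hand": 6}, {"linear": [0.1, 6.6, 0.1], "yaw": 0, "hand": 3.8}, {"linear": [0.1, 6.6, 0.1], "yaw": 0, "hand": 3.8}, {"linear": [0.1, 6.6, 0.1], "yaw": 0, "hand": 3.8}, {"linear": [0.1, 6.6, 0.1], "yaw": 0, "hand": 3.8}, {"linear": [0.1, 6.6, 0.1], "yaw": 0, "hand": 3.8}, {"linear": [0.1, 3, 0.1], "yaw": 0, "hand": 3.8}, {"linear": [0.1, -3, 0.1], "yaw": 0, "hand": 3.8}, {"linear": [0.1, -9, 0.1], "yaw": 0, "hand": 3.8}, {"linear": [0.1, -14, 0.1], "yaw": 0, "hand": 3.8}], "squeeze": 60}}

```text
time: 18.55
position: [0.6159, -0.171, 0.2208]
eef_rot: [0.708, 0.005, 0.005, -0.707]
contact_force: [0.4, -0.7, -1.6]
opening: 0.0401
```

Run:
```python
from held import *
held("pics/w13.png"); print(go([0.606,.2085,.1]))
```

```text
t 18.55 pos [ 0.6159 -0.171   0.2208] jaw 90.0 toolx 0.0 q6 -1.86 q1 -0.29 F [ 0.39 -0.66 -1.64] open 0.0401
fit r22 [-0.0032  0.0002] rms 0.00058 ext x -0.0254 0.0181 z -0.0201 0.0206
held tool xz [-0.0029  0.0003] r 0.0226 top y -0.0062 slope deg [ 0.1 -0.2]
([-1.62, 12.61, 38.1], 0.0)
```

Emit:
{"name": "carry_out", "arguments": {"plan": [{"linear": [-1, -1, 38], "yaw": 0, "hand": 3.8}, {"linear": [-1, -1, 38], "yaw": 0, "hand": 3.8}, {"linear": [-1, -1, 38], "yaw": 0, "hand": 3.8}, {"linear": [-1, -1, 38], "yaw": 0, "hand": 3.8}, {"linear": [-1, -1, 38], "yaw": 0, "hand": 3.8}, {"linear": [-1, -1, 38], "yaw": 0, "hand": 3.8}, {"linear": [-1, -1, 38], "yaw": 0, "hand": 3.8}, {"linear": [-1.2, 4, 38], "yaw": 0, "hand": 3.8}, {"linear": [-1.4, 9, 38], "yaw": 0, "hand": 3.8}, {"linear": [-1.6, 12, 38], "yaw": 0, "hand": 3.8}, {"linear": [-1.6, 12, 38], "yaw": 0, "hand": 3.8}, {"linear": [-1.6, 12, 38], "yaw": 0, "hand": 3.8}]}}

```text
time: 20.1
position: [0.6071, 0.2071, 0.1075]
eef_rot: [0.709, 0.01, 0.01, -0.705]
contact_force: [0.2, -0.5, 0.8]
opening: 0.0403
```

```bash
python3 -c "
from place import *
place([35,-5],'pics/w14.png')"
```

```text
t 20.1 pos [0.6071 0.2071 0.1075] jaw 90.0 toolx -0.0 q6 -1.24 q1 0.32 F [ 0.25 -0.54  0.85] open 0.0403
fit r22 [-0.003   0.0002] rms 0.00097 ext x -0.0249 0.0187 z -0.0179 0.0204
held tool xz [-0.0031  0.0003] r 0.0219 top y -0.0063 slope deg [ 0.6 -0.2]
reader [0.5682 0.212 ] 2.84 cost 0.633 npts 9684
nest now [0.6034 0.2088] nominal [0.6037 0.2087]
([-0.19, 4.0, 0.13], 0.0)
([-0.22, 5.2, 0.13], 0.0)
```

View pics/w14.png

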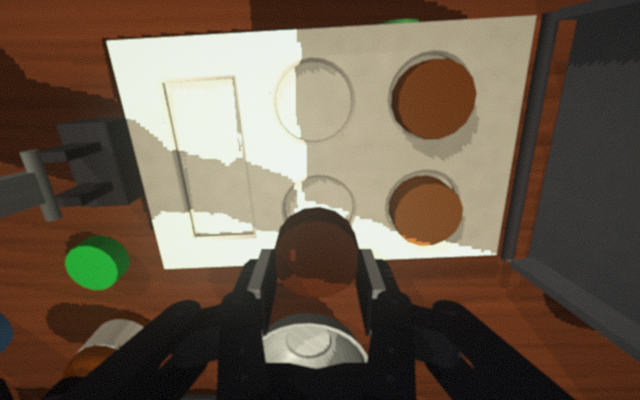

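Emit:
{"name": "carry_out", "arguments": {"plan": [{"linear": [-0.2, 2, 0.1], "yaw": 0, "hand": 3.8}, {"linear": [-0.2, 3.5, 0.1], "yaw": 0, "hand": 3.8}, {"linear": [-0.2, 4.1, 0.1], "yaw": 0, "hand": 3.8}, {"linear": [-0.2, 4.4, 0.1], "yaw": 0, "hand": 3.8}, {"linear": [-0.2, 4.7, 0.1], "yaw": 0, "hand": 3.8}, {"linear": [-0.2, 4.9, 0.1], "yaw": 0, "hand": 3.8}, {"linear": [-0.2, 5, 0.1], "yaw": 0, "hand": 3.8}, {"linear": [-0.2, 5, 0.1], "yaw": 0, "hand": 3.8}]}}

```text
time: 21.15
position: [0.607, 0.2082, 0.0582]
eef_rot: [0.708, 0.01, 0.011, -0.706]
contact_force: [0.5, -1.2, -0.0]
opening: 0.0403
```

```bash
python3 -c "
from held import *
held()"
```

```text
t 21.15 pos [0.607  0.2082 0.0582] jaw 90.0 toolx -0.0 q6 -1.24 q1 0.32 F [ 0.49 -1.25 -0.02] open 0.0403
fit r22 [-0.0035  0.0009] rms 0.00105 ext x -0.0252 0.0176 z -0.0193 0.0205
held tool xz [-0.0039  0.0012] r 0.0219 top y -0.0063 slope deg [ 0.6 -0.1]
```

Emit:
{"name": "carry_out", "arguments": {"plan": [{"linear": [0, 0.1, 0], "yaw": 0, "hand": 3.8}, {"linear": [0, 0.1, 0], "yaw": 0, "hand": 5.4}, {"linear": [0, 0.1, 0], "yaw": 0, "hand": 5.4}, {"linear": [0, 0.1, 0], "yaw": 0, "hand": 5.4}, {"linear": [0, -3, 0], "yaw": 0, "hand": 5.4}, {"linear": [0, -9, 0], "yaw": 0, "hand": 5.4}, {"linear": [-2, -14, 0], "yaw": 0, "hand": 5.4}, {"linear": [-6, -16, 0], "yaw": 0, "hand": 5.4}, {"linear": [-6, -16, 0], "yaw": 0, "hand": 5.4}, {"linear": [-6, -16, 0], "yaw": 0, "hand": 5.4}]}}

```text
time: 22.45
position: [0.5424, 0.2088, 0.2161]
eef_rot: [0.708, 0.011, 0.011, -0.706]
contact_force: [-0.2, -0.6, -0.3]
opening: 0.054
```

Run:
```python
from seat import *
from blobs import pucks
info(); c=cam("wrist"); cv2.imwrite("pics/w15.png",c["image"]); seat(c,world(c))
c=cam("top"); pucks(c); print(go([0.461,-.1795,.009],90))
```

```text
t 22.45 pos [0.5424 0.2088 0.2161] jaw 90.0 toolx -0.0 q6 -1.21 q1 0.36 F [-0.2  -0.62 -0.32] open 0.054
a [0.5338 0.2051] z med 0.0443 slope deg [0.1 0. ] 1438 
b [0.6037 0.2087] z med 0.0642 slope deg [12.5 -0.4] 1531 ('off mm', array([ 0.7, -0.5]), 'r', 22.0)
c [0.5302 0.275 ] z med 0.0642 slope deg [10.5  2.8] 1771 ('off mm', array([ 1. , -0.6]), 'r', 21.8)
d [0.6001 0.2786] z med 0.0642 slope deg [13.4  3.4] 1582 ('off mm', array([ 1.3, -0.7]), 'r', 22.4)
tile [0.5723 0.139 ] z med 0.0443 slope deg [ 0.1 -0.3] 1276 
px [305. 171.] n 252 encl 0.6699 0.016 r 0.022 mean [0.6699 0.0158 0.0214] hsv [ 63. 121. 191.]
px [387. 257.] n 267 encl 0.4621 -0.1795 r 0.0217 mean [ 0.4622 -0.1797  0.0214] hsv [ 12. 136. 122.]
px [343. 282.] n 269 encl 0.4054 -0.0742 r 0.0219 mean [ 0.4053 -0.0736  0.0214] hsv [ 62. 126. 183.]
([-8.73, 20.56, -38.73], -0.0)
```

Three pucks are seated. The last one is at (0.461, -0.1795).

Emit:
{"name": "carry_out", "arguments": {"plan": [{"linear": [-8.4, 0, -38.7], "yaw": 0, "hand": 6}, {"linear": [-8.4, 0, -38.7], "yaw": 0, "hand": 6}, {"linear": [-8.4, 0, -38.7], "yaw": 0, "hand": 6}, {"linear": [-8.4, 0, -38.7], "yaw": 0, "hand": 6}, {"linear": [-8.4, 0, -38.7], "yaw": 0, "hand": 6}, {"linear": [-8.4, 0, -38.7], "yaw": 0, "hand": 6}, {"linear": [-8.6, 4, -38.7], "yaw": 0, "hand": 6}, {"linear": [-8.7, 10, -38.7], "yaw": 0, "hand": 6}, {"linear": [-8.7, 14, -38.7], "yaw": 0, "hand": 6}, {"linear": [-8.7, 14, -38.7], "yaw": 0, "hand": 6}]}}

```text
time: 23.8
position: [0.4573, -0.1784, 0.0713]
eef_rot: [0.707, 0.007, 0.008, -0.707]
contact_force: [-0.0, 0.1, 0.6]
opening: 0.0601
```

Run:
```python
from blobs import *
info(); c=cam("wrist"); cv2.imwrite("pics/w16.png",c["image"]); pucks(c)
print(go([0.461,-.1795,.009],90))
```

```text
t 23.8 pos [ 0.4573 -0.1784  0.0713] jaw 89.9 toolx -0.1 q6 -1.98 q1 -0.4 F [-0.02  0.07  0.65] open 0.0601
px [485. 137.] n 4326 encl 0.4038 -0.0733 r 0.0225 mean [ 0.4032 -0.0743  0.0202] hsv [ 64. 174. 206.]
px [314. 222.] n 3170 encl 0.4607 -0.179 r 0.0222 mean [ 0.4596 -0.1792  0.0202] hsv [ 11. 204. 142.]
px [371. 309.] n 382 encl 0.5334 -0.1344 r 0.0112 mean [ 0.5298 -0.1373  0.0227] hsv [ 17. 192. 133.]
([0.02, 6.45, -0.03], -0.1)
```

View pics/w16.png

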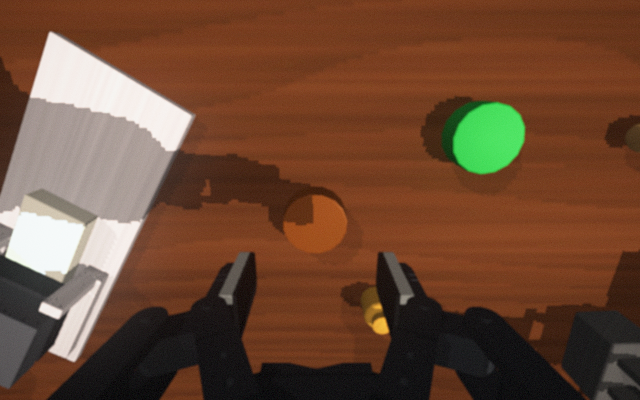

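The brown puck at (314,222) is the target; the weight at (375,310) is 7 cm ahead in x and clear.

Emit:
{"name": "carry_out", "arguments": {"plan": [{"linear": [0.3, 3, -0.1], "yaw": 0, "hand": 6}, {"linear": [0.3, 5.2, -0.1], "yaw": 0, "hand": 6}, {"linear": [0.3, 6.2, -0.1], "yaw": 0, "hand": 6}, {"linear": [0.3, 6.2, -0.1], "yaw": 0, "hand": 3.8}, {"linear": [0.3, 6.2, -0.1], "yaw": 0, "hand": 3.8}, {"linear": [0.3, 6.2, -0.1], "yaw": 0, "hand": 3.8}, {"linear": [0.3, 6.2, -0.1], "yaw": 0, "hand": 3.8}, {"linear": [0.3, 6.2, -0.1], "yaw": 0, "hand": 3.8}, {"linear": [0.3, 3, -0.1], "yaw": 0, "hand": 3.8}, {"linear": [0.3, -3, -0.1], "yaw": 0, "hand": 3.8}, {"linear": [0.3, -9, -0.1], "yaw": 0, "hand": 3.8}, {"linear": [0.3, -15, -0.1], "yaw": 0, "hand": 3.8}], "squeeze": 60}}

```text
time: 25.35
position: [0.4578, -0.1793, 0.2257]
eef_rot: [0.708, 0.009, 0.01, -0.706]
contact_force: [1.6, -0.7, -1.1]
opening: 0.0406
```

Run:
```python
from held import *
held("pics/w17.png"); print(go([0.537,.205,.1]))
```

```text
t 25.35 pos [ 0.4578 -0.1793  0.2257] jaw 89.9 toolx -0.1 q6 -1.97 q1 -0.4 F [ 1.65 -0.7  -1.11] open 0.0406
fit r22 [-0.0036  0.0002] rms 0.00039 ext x -0.0255 0.0181 z -0.0205 0.0208
held tool xz [-0.0036  0.0001] r 0.0222 top y -0.0074 slope deg [ 0.8 -0.3]
([6.95, 13.33, 38.74], 0.0)
```

Emit:
{"name": "carry_out", "arguments": {"plan": [{"linear": [7.4, 0, 38.6], "yaw": 0, "hand": 3.8}, {"linear": [7.4, 0, 38.6], "yaw": 0, "hand": 3.8}, {"linear": [7.4, 0, 38.6], "yaw": 0, "hand": 3.8}, {"linear": [7.4, 0, 38.6], "yaw": 0, "hand": 3.8}, {"linear": [7.4, 0, 38.6], "yaw": 0, "hand": 3.8}, {"linear": [7.4, 0, 38.6], "yaw": 0, "hand": 3.8}, {"linear": [7.4, 0, 38.6], "yaw": 0, "hand": 3.8}, {"linear": [7.2, 4, 38.6], "yaw": 0, "hand": 3.8}, {"linear": [7.1, 9, 38.6], "yaw": 0, "hand": 3.8}, {"linear": [7, 12.5, 38.6], "yaw": 0, "hand": 3.8}, {"linear": [7, 12.5, 38.6], "yaw": 0, "hand": 3.8}, {"linear": [7, 12.5, 38.6], "yaw": 0, "hand": 3.8}]}}

```text
time: 26.9
position: [0.5381, 0.2036, 0.1097]
eef_rot: [0.71, 0.015, 0.016, -0.704]
contact_force: [-0.1, 0.7, -0.2]
opening: 0.0403
```

```bash
python3 -c "
from place import *
place([-35,-5],'pics/w18.png')"
```

```text
t 26.9 pos [0.5381 0.2036 0.1097] jaw 89.9 toolx -0.1 q6 -1.2 q1 0.35 F [-0.07  0.72 -0.17] open 0.0403
fit r22 [-0.0038  0.0005] rms 0.00055 ext x -0.0257 0.0178 z -0.0195 0.0209
held tool xz [-0.0038  0.0004] r 0.022 top y -0.0072 slope deg [ 0.8 -0.3]
reader [0.5684 0.2119] 2.74 cost 0.659 npts 10460
nest now [0.5337 0.2052] nominal [0.5338 0.2051]
([-0.28, 4.21, 0.13], 0.0)
([-0.33, 5.41, 0.14], 0.0)
```

View pics/w18.png

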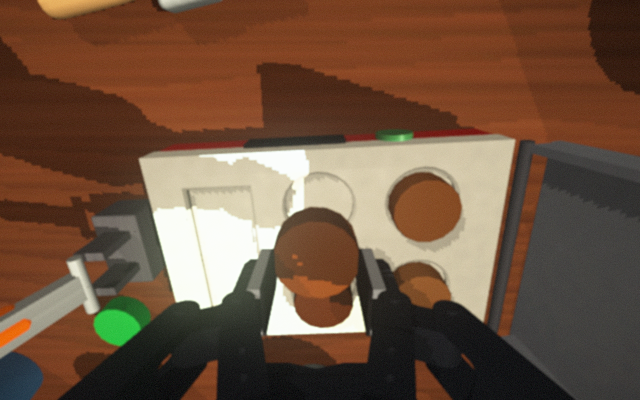

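The nest at (322,195) is below the held puck. Lowering.

Emit:
{"name": "carry_out", "arguments": {"plan": [{"linear": [-0.3, 2, 0.1], "yaw": 0, "hand": 3.8}, {"linear": [-0.3, 3.8, 0.1], "yaw": 0, "hand": 3.8}, {"linear": [-0.3, 4.4, 0.1], "yaw": 0, "hand": 3.8}, {"linear": [-0.3, 4.7, 0.1], "yaw": 0, "hand": 3.8}, {"linear": [-0.3, 5, 0.1], "yaw": 0, "hand": 3.8}, {"linear": [-0.3, 5.2, 0.1], "yaw": 0, "hand": 3.8}, {"linear": [-0.3, 5.3, 0.1], "yaw": 0, "hand": 3.8}, {"linear": [-0.3, 5.3, 0.1], "yaw": 0, "hand": 3.8}]}}

```text
time: 27.95
position: [0.5379, 0.2044, 0.0573]
eef_rot: [0.71, 0.015, 0.016, -0.704]
contact_force: [-0.4, 1.1, 0.2]
opening: 0.0404
```

```bash
python3 -c "
from held import *
held()
print(R.from_quat(ctrl.get_state()['eef_rot']).as_matrix()[2].round(4))"
```

```text
t 27.95 pos [0.5379 0.2044 0.0573] jaw 89.9 toolx -0.1 q6 -1.19 q1 0.36 F [-0.45  1.11  0.22] open 0.0404
fit r22 [-0.0038  0.0002] rms 0.00067 ext x -0.0258 0.0179 z -0.0199 0.0209
held tool xz [-0.0039  0.0003] r 0.022 top y -0.0073 slope deg [ 1.  -0.3]
[ 0.0443 -0.999  -0.0083]
```

Seated height reached (the puck top fits 0.064). Release and lift, settling at the end, because I noticed a slight tool tilt building up.

Emit:
{"name": "carry_out", "arguments": {"plan": [{"linear": [0, 0, 0], "yaw": 0, "hand": 5.4}, {"linear": [0, 0, 0], "yaw": 0, "hand": 5.4}, {"linear": [0, 0, 0], "yaw": 0, "hand": 5.4}, {"linear": [0, -3, 0], "yaw": 0, "hand": 5.4}, {"linear": [0, -9, 0], "yaw": 0, "hand": 5.4}, {"linear": [0, -15, 0], "yaw": 0, "hand": 5.4}, {"linear": [0, -20, 0], "yaw": 0, "hand": 5.4}, {"linear": [0, -20, 0], "yaw": 0, "hand": 5.4}, {"linear": [0, -20, 0], "yaw": 0, "hand": 5.4}, {"linear": [0, -20, 0], "yaw": 0, "hand": 5.4}]}}

```text
time: 29.25
position: [0.5282, 0.2058, 0.2551]
eef_rot: [0.71, 0.014, 0.015, -0.704]
contact_force: [0.2, -0.5, -0.1]
opening: 0.0542
```

```bash
cat >> h.py <<'E'
def tilt():
    z=R.from_quat(ctrl.get_state()["eef_rot"]).as_matrix()[2]; print("tilt deg about: toolx up",np.degrees(z[0]).round(2),"toolz up",np.degrees(z[2]).round(2))
E
python3 - <<'E'
from seat import *
from blobs import pucks
info(); tilt(); c=cam("wrist"); cv2.imwrite("pics/w19.png",c["image"]); seat(c,world(c))
c=cam("top"); pucks(c);
E
```

```text
t 29.25 pos [0.5282 0.2058 0.2551] jaw 89.9 toolx -0.1 q6 -1.2 q1 0.36 F [ 0.24 -0.5  -0.05] open 0.0542
tilt deg about: toolx up 2.33 toolz up -0.55
a [0.5338 0.2051] z med 0.0641 slope deg [11.4 -1.5] 1365 ('off mm', array([ 1. , -0.4]), 'r', 21.9)
b [0.6037 0.2087] z med 0.0642 slope deg [12.8 -0.4] 1207 ('off mm', array([ 0.8, -0.4]), 'r', 22.0)
c [0.5302 0.275 ] z med 0.0642 slope deg [11.1  2.6] 1390 ('off mm', array([ 1.3, -0.9]), 'r', 22.1)
d [0.6001 0.2786] z med 0.0642 slope deg [13.5  3.3] 1236 ('off mm', array([ 1.4, -0.3]), 'r', 22.2)
tile [0.5723 0.139 ] z med 0.0443 slope deg [ 0.2 -0.3] 1005 
px [305. 171.] n 252 encl 0.6695 0.0159 r 0.0217 mean [0.6697 0.0158 0.0213] hsv [ 63. 121. 192.]
px [343. 282.] n 267 encl 0.4053 -0.0741 r 0.0219 mean [ 0.4054 -0.0737  0.0212] hsv [ 63. 127. 192.]
```

View pics/w19.png

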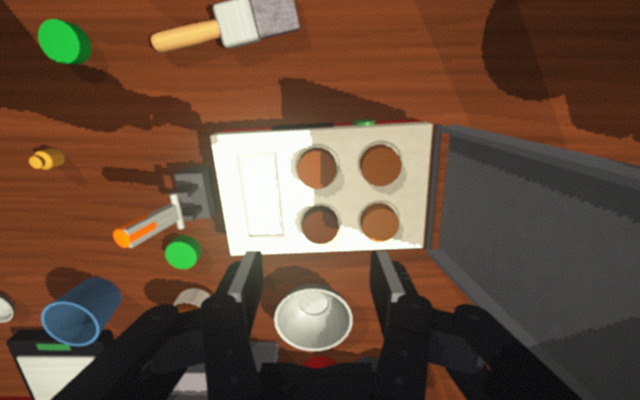

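All four pucks are fully down (tops at 0.064). Now I'll go look at the rack along its axis.

Run:
```python
from h import *
print(go([.4187,-.3265,.25],57.9))
```

```text
([-10.93, 0.59, -53.25], 32.0)
```

Emit:
{"name": "carry_out", "arguments": {"plan": [{"linear": [-11, 0.5, -53.2], "yaw": 8, "hand": 5.4}, {"linear": [-11, 0.5, -53.2], "yaw": 16, "hand": 5.4}, {"linear": [-11, 0.5, -53.2], "yaw": 24, "hand": 5.4}, {"linear": [-11, 0.5, -53.2], "yaw": 32, "hand": 5.4}, {"linear": [-11, 0.5, -53.2], "yaw": 32, "hand": 5.4}, {"linear": [-11, 0.5, -53.2], "yaw": 32, "hand": 5.4}, {"linear": [-11, 0.5, -53.2], "yaw": 32, "hand": 5.4}, {"linear": [-11, 0.5, -53.2], "yaw": 32, "hand": 5.4}, {"linear": [-11, 0.5, -53.2], "yaw": 32, "hand": 5.4}, {"linear": [-11, 0.5, -53.2], "yaw": 32, "hand": 5.4}, {"linear": [-11, 0.5, -53.2], "yaw": 32, "hand": 5.4}, {"linear": [-11, 0.5, -53.2], "yaw": 32, "hand": 5.4}]}}

```text
time: 30.85
position: [0.4182, -0.3248, 0.2507]
eef_rot: [-0.679, 0.18, -0.21, 0.681]
contact_force: [-0.2, -0.1, 1.1]
opening: 0.0539
```

Run:
```python
from blobs import *
info(); tilt(); c=cam("wrist"); cv2.imwrite("pics/w20.png",c["image"]); W=world(c); np.savez("w20.npz",W=W,img=c["image"]); rack(c,W)
```

```text
t 30.85 pos [ 0.4182 -0.3248  0.2507] jaw 58.0 toolx -32.0 q6 -1.71 q1 -0.69 F [-0.17 -0.12  1.12] open 0.0539
tilt deg about: toolx up 2.26 toolz up 0.81
tile/plate px [310. 207.] 1299 rect [ 0.4722 -0.3599] [0.0506 0.0549] 55.56 z 0.0223
top px [310. 260.] 2345 rect [ 0.5208 -0.3932] [0.0637 0.0613] 56.1 z 0.0582
top px [121. 262.] 1639 rect [ 0.405  -0.5887] [0.1822 0.0729] 35.5 z 0.0536
plate px [311. 157.] 7383 rect [ 0.4682 -0.3584] [0.0901 0.2394] 57.84 z 0.0083
```

View pics/w20.png

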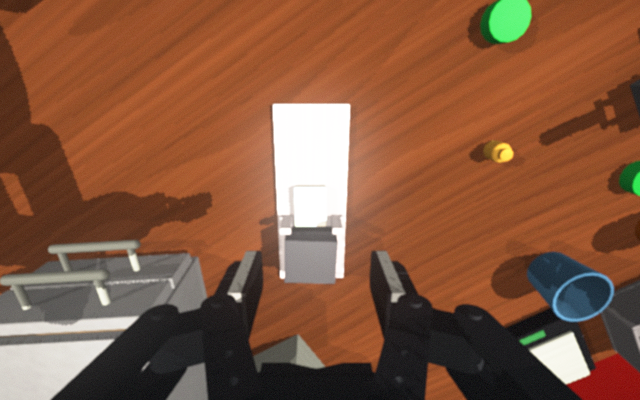

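The rack is clear at (310,190), with the tile front at (310,205), the posts at (285,222) and (337,222), and the stack at (311,257). Computing tile and block coordinates in the rack frame.

```bash
cat > rk.py <<'E'
from h import *
RC=np.array([.4682,-.3584]); RA=np.radians(-32.16); RM=np.array([[np.cos(RA),-np.sin(RA)],[np.sin(RA),np.cos(RA)]])
def r2w(x,y): return RC+RM@(np.array([x,y])/1000)
def rep(W):
    L=(W[...,:2]-RC)@RM*1000; z=W[...,2]*1000
    inn=(np.abs(L[...,0])<125)&(np.abs(L[...,1])<46)
    for nm,a,b in [("z20-24 tile",20,24.5),("z>46 posts",46,55),("z55-61 stack",55.5,62)]:
        m=inn&(z>a)&(z<b); 
        if nm.startswith("z20"): m&=(np.abs(L[...,1])<23)
        if m.sum()<20: print(nm,m.sum()); continue
        print(nm,m.sum(),"x pct",np.percentile(L[m][:,0],[1,5,50,95,99]).round(1),"y",np.percentile(L[m][:,1],[1,5,50,95,99]).round(1),"z",np.median(z[m]).round(1))
    return L,z
E
python3 - <<'E'
from rk import *
d=np.load("w20.npz"); L,z=rep(d["W"])
print(r2w(-2,0), go([*r2w(-2,0),.012],57.84))
E
```

```text
z20-24 tile 1249 x pct [-22.  -20.    3.8  28.7  30.8] y [-21.1 -19.5  -1.1  16.5  18. ] z 22.2
z>46 posts 362 x pct [18.8 19.3 31.7 34.3 34.7] y [-37.  -34.6  -1.7  34.9  37.3] z 51.7
z55-61 stack 2229 x pct [32.9 35.  61.  89.6 92.5] y [-32.9 -30.2  -1.3  27.1  29.7] z 58.3
[ 0.46650687 -0.35733543] ([4.85, 24.1, -0.54], 0.2)
```

Run:
```python
from rk import *
print(go([*r2w(-4,-1.5),.04],57.84),go([*r2w(-4,-1.5),.0135],57.84))
```

```text
([4.76, 21.29, -0.64], 0.2) ([4.66, 23.94, -0.68], 0.2)
```

Emit:
{"name": "carry_out", "arguments": {"plan": [{"linear": [4.8, 6, -0.6], "yaw": 0, "hand": 5.4}, {"linear": [4.8, 12, -0.6], "yaw": 0, "hand": 5.4}, {"linear": [4.8, 18, -0.6], "yaw": 0, "hand": 5.4}, {"linear": [4.7, 21.3, -0.7], "yaw": 0, "hand": 5.4}, {"linear": [4.7, 21.3, -0.7], "yaw": 0, "hand": 5.4}, {"linear": [4.7, 21.3, -0.7], "yaw": 0, "hand": 5.4}, {"linear": [4.7, 21.3, -0.7], "yaw": 0, "hand": 5.4}]}}

```text
time: 31.78
position: [0.4646, -0.3585, 0.0424]
eef_rot: [-0.679, 0.178, -0.211, 0.68]
contact_force: [-0.1, -1.2, -0.4]
opening: 0.054
```

Run:
```python
from rk import *
info(); tilt(); c=cam("wrist"); cv2.imwrite("pics/w21.png",c["image"]); rep(world(c))
print(go([*r2w(-4,-1.5),.0135],57.84))
```

```text
t 31.77 pos [ 0.4646 -0.3585  0.0424] jaw 58.1 toolx -32.0 q6 -1.72 q1 -0.69 F [-0.11 -1.16 -0.38] open 0.054
tilt deg about: toolx up 2.55 toolz up 0.77
z20-24 tile 5684 x pct [-22.4 -20.8   2.3  29.   30.6] y [-21.3 -19.7  -1.9  16.2  17.8] z 22.2
z>46 posts 2450 x pct [-14.2 -13.6  32.3  34.2  34.7] y [-35.  -31.4  -3.3  28.8  31.1] z 51.2
z55-61 stack 4148 x pct [-14.4 -13.5  38.2  49.1  51.9] y [-39.6 -31.8  -1.7  29.3  36. ] z 58.1
([-0.19, 2.86, 0.02], 0.2)
```

View pics/w21.png

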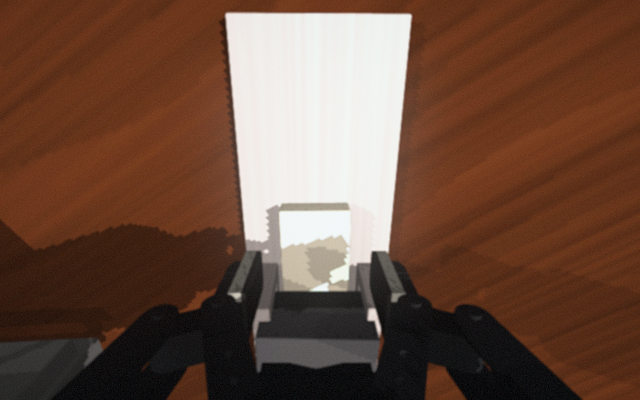

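The tile front at (314,205..290) lies centred between the fingers. Descend and grip gently.

Emit:
{"name": "carry_out", "arguments": {"plan": [{"linear": [-0.2, 1.5, 0], "yaw": 0.2, "hand": 5.4}, {"linear": [-0.2, 2.8, 0], "yaw": 0.2, "hand": 5.4}, {"linear": [-0.2, 2.8, 0], "yaw": 0.2, "hand": 5.4}, {"linear": [-0.2, 2.8, 0], "yaw": 0.2, "hand": 3.4}, {"linear": [-0.2, 2.8, 0], "yaw": 0.2, "hand": 3.4}, {"linear": [-0.2, 2.8, 0], "yaw": 0.2, "hand": 3.4}, {"linear": [-0.2, 2.8, 0], "yaw": 0.2, "hand": 3.4}, {"linear": [-0.2, 2.8, 0], "yaw": 0.2, "hand": 3.4}], "squeeze": 50}}

```text
time: 32.83
position: [0.4637, -0.3576, 0.014]
eef_rot: [-0.679, 0.18, -0.212, 0.68]
contact_force: [-1.9, 0.8, -1.1]
opening: 0.0384
```

Run:
```python
from rk import *
info(); tilt(); c=cam("wrist"); cv2.imwrite("pics/w22.png",c["image"]); rep(world(c))
p=ctrl.get_state()["position"]; u=RM[:,0]; print(go([*(p[:2]-.08*u),p[2]],None))
```

```text
t 32.83 pos [ 0.4637 -0.3576  0.014 ] jaw 57.8 toolx -32.2 q6 -1.72 q1 -0.69 F [-1.93  0.82 -1.09] open 0.0384
tilt deg about: toolx up 2.5 toolz up 0.78
z20-24 tile 7497 x pct [-22.4 -21.    1.9  29.4  30.9] y [-20.6 -19.   -1.   16.8  18.5] z 22.2
z>46 posts 1278 x pct [-17.5 -16.7 -12.2   3.9   5.4] y [-31.6 -26.4  17.3  23.5  29.6] z 52.0
z55-61 stack 1152 x pct [-19.7 -19.3 -17.3  -9.8  -3.2] y [-44.6 -41.4 -22.5  37.5  43.7] z 59.6
([-7.99, -0.35, 0.0], 0.0)
```

View pics/w22.png

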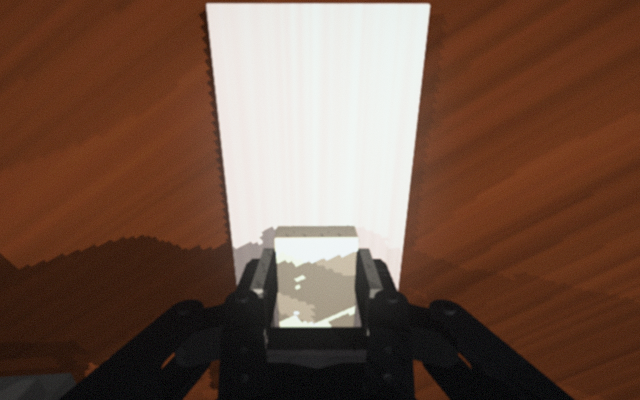

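The tile is gripped. Sliding it straight out along the rack axis, slowly.

Emit:
{"name": "carry_out", "arguments": {"plan": [{"linear": [-0.4, 0, 0], "yaw": 0, "hand": 3.4}, {"linear": [-1, 0, 0], "yaw": 0, "hand": 3.4}, {"linear": [-1.7, -0.1, 0], "yaw": 0, "hand": 3.4}, {"linear": [-2.4, -0.1, 0], "yaw": 0, "hand": 3.4}, {"linear": [-3.1, -0.1, 0], "yaw": 0, "hand": 3.4}, {"linear": [-3.8, -0.2, 0], "yaw": 0, "hand": 3.4}, {"linear": [-4.5, -0.2, 0], "yaw": 0, "hand": 3.4}, {"linear": [-5.2, -0.2, 0], "yaw": 0, "hand": 3.4}, {"linear": [-5.9, -0.3, 0], "yaw": 0, "hand": 3.4}, {"linear": [-6.4, -0.3, 0], "yaw": 0, "hand": 3.4}, {"linear": [-6.4, -0.3, 0], "yaw": 0, "hand": 3.4}]}}

```text
time: 34.25
position: [0.4086, -0.3229, 0.014]
eef_rot: [-0.679, 0.18, -0.211, 0.68]
contact_force: [-1.1, -0.2, -0.7]
opening: 0.0382
```

Run:
```python
from rk import *
info(); tilt(); c=cam("wrist"); cv2.imwrite("pics/w23.png",c["image"]); rep(world(c))
c=cam("top"); a=c["image"][190:320,400:530]; cv2.imwrite("pics/t23.png",cv2.resize(a,None,fx=4,fy=4,interpolation=cv2.INTER_CUBIC))
p=ctrl.get_state()["position"]; u=RM[:,0]; print(go([*(p[:2]-.03*u),p[2]],None))
```

```text
t 34.25 pos [ 0.4086 -0.3229  0.014 ] jaw 57.8 toolx -32.2 q6 -1.74 q1 -0.7 F [-1.11 -0.19 -0.72] open 0.0382
tilt deg about: toolx up 2.4 toolz up 0.79
z20-24 tile 10034 x pct [-87.5 -85.5 -53.5 -12.7  -8.2] y [-20.5 -18.9  -0.9  16.7  18.4] z 22.1
z>46 posts 1264 x pct [-82.5 -81.8 -77.3 -61.4 -59.6] y [-30.6 -26.2  17.4  23.5  29.6] z 52.0
z55-61 stack 1177 x pct [-84.8 -84.4 -82.4 -75.1 -67.9] y [-44.9 -41.6 -22.5  37.7  43.5] z 59.6
([-3.0, -0.13, 0.0], 0.0)
```

View pics/t23.png

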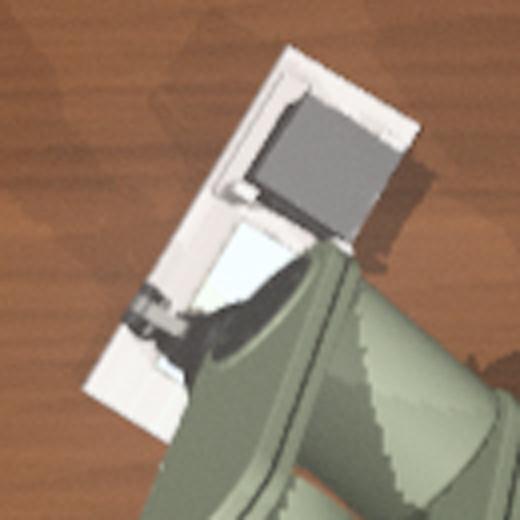

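View pics/w23.png

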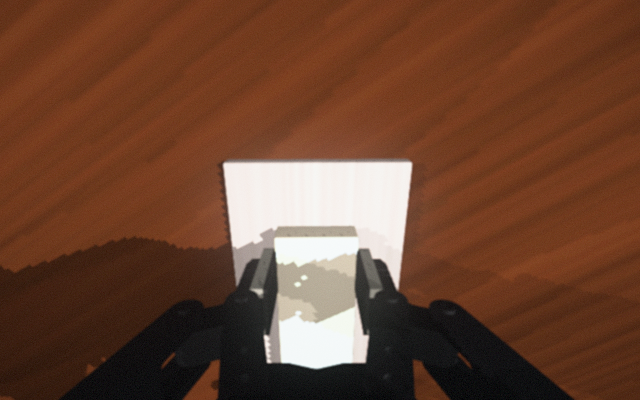

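The stack stays square behind the posts while the tile slides along. I'll pull 3 cm more so it is clear, then release and regrip at its middle.

Emit:
{"name": "carry_out", "arguments": {"plan": [{"linear": [-0.5, 0, 0], "yaw": 0, "hand": 3.4}, {"linear": [-1.2, 0, 0], "yaw": 0, "hand": 3.4}, {"linear": [-1.9, -0.1, 0], "yaw": 0, "hand": 3.4}, {"linear": [-2.6, -0.1, 0], "yaw": 0, "hand": 3.4}, {"linear": [-3, -0.1, 0], "yaw": 0, "hand": 3.4}, {"linear": [-3, -0.1, 0], "yaw": 0, "hand": 3.4}, {"linear": [-3, -0.1, 0], "yaw": 0, "hand": 5.4}, {"linear": [-3, -0.1, 0], "yaw": 0, "hand": 5.4}, {"linear": [-3, -0.1, 0], "yaw": 0, "hand": 5.4}, {"linear": [-3, -5, 0], "yaw": 0, "hand": 5.4}, {"linear": [-3, -9, 0], "yaw": 0, "hand": 5.4}, {"linear": [-3, -9, 0], "yaw": 0, "hand": 5.4}]}}

```text
time: 35.85
position: [0.3815, -0.3077, 0.1055]
eef_rot: [0.68, -0.178, 0.214, -0.679]
contact_force: [0.9, -0.5, -0.2]
opening: 0.054
```

Run:
```python
from rk import *
info(); tilt(); c=cam("wrist"); cv2.imwrite("pics/w24.png",c["image"]); rep(world(c))
c=cam("scene"); a=c["image"][160:240,110:260]; cv2.imwrite("pics/s24.png",cv2.resize(a,None,fx=5,fy=5,interpolation=cv2.INTER_CUBIC))
```

```text
t 35.85 pos [ 0.3815 -0.3077  0.1055] jaw 57.8 toolx -32.2 q6 -1.74 q1 -0.72 F [ 0.89 -0.53 -0.21] open 0.054
tilt deg about: toolx up 2.84 toolz up 0.73
z20-24 tile 5739 x pct [-116.9 -113.7  -71.6  -20.2   27.6] y [-20.7 -19.1  -1.2  16.8  18.5] z 22.2
z>46 posts 1015 x pct [18.2 18.9 29.6 31.5 32.4] y [-37.3 -34.4  -1.5  34.1  36.7] z 51.1
z55-61 stack 21 x pct [29.  29.3 31.1 33.  33. ] y [-13.8 -10.6  -4.1   2.4   3.1] z 55.8
```

View pics/s24.png

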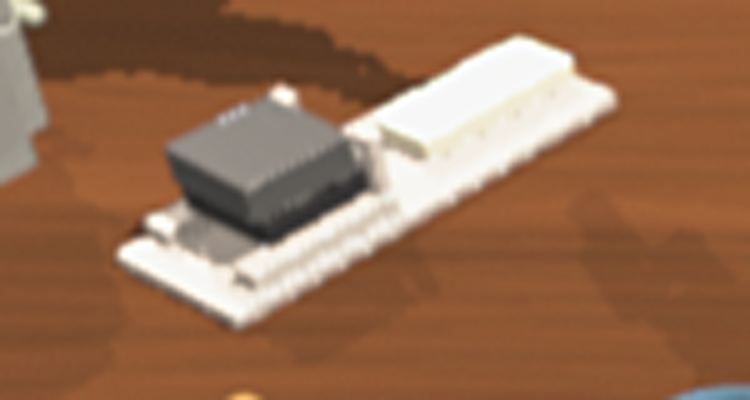

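View pics/w24.png

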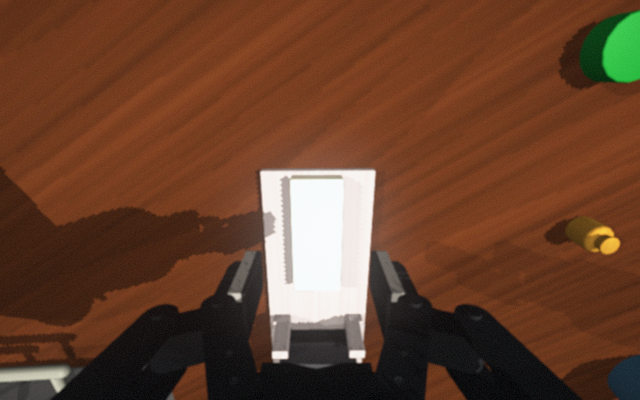

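The tile is fully out, spanning rack x from -117 to -17, and the two blocks rest square and stacked on the ledges. Regripping the tile at its middle.

Run:
```python
from rk import *
print(go([*r2w(-65,-1.2),.0145],57.84))
```

```text
([3.4, 8.96, 0.04], 0.0)
```

Emit:
{"name": "carry_out", "arguments": {"plan": [{"linear": [3.4, 2, 0], "yaw": 0, "hand": 5.4}, {"linear": [3.4, 5, 0], "yaw": 0, "hand": 5.4}, {"linear": [3.4, 7.5, 0], "yaw": 0, "hand": 5.4}, {"linear": [3.4, 9, 0], "yaw": 0, "hand": 5.4}, {"linear": [3.4, 9, 0], "yaw": 0, "hand": 5.4}, {"linear": [3.4, 9, 0], "yaw": 0, "hand": 5.4}]}}

```text
time: 36.7
position: [0.4126, -0.3255, 0.0145]
eef_rot: [-0.679, 0.18, -0.212, 0.68]
contact_force: [-0.3, -0.2, 0.7]
opening: 0.0543
```

Run:
```python
from rk import *
info(); tilt(); c=cam("wrist"); cv2.imwrite("pics/w25.png",c["image"]); rep(world(c))
print(go([*r2w(-65,-1.2),.0145],57.84))
```

```text
t 36.7 pos [ 0.4126 -0.3255  0.0145] jaw 57.8 toolx -32.2 q6 -1.74 q1 -0.7 F [-0.29 -0.25  0.72] open 0.0543
tilt deg about: toolx up 2.49 toolz up 0.78
z20-24 tile 14707 x pct [-117.  -114.2  -76.6  -24.9  -19.4] y [-20.6 -19.   -1.4  16.7  18.3] z 22.1
z>46 posts 1181 x pct [-77.3 -76.9 -72.9 -57.  -55.1] y [-41.4 -37.5 -28.5  35.6  38.5] z 50.5
z55-61 stack 872 x pct [-79.7 -79.1 -74.3 -61.1 -56.7] y [-45.5 -41.2  25.6  37.5  43.5] z 57.6
([-0.07, 0.03, 0.05], 0.0)
```

View pics/w25.png

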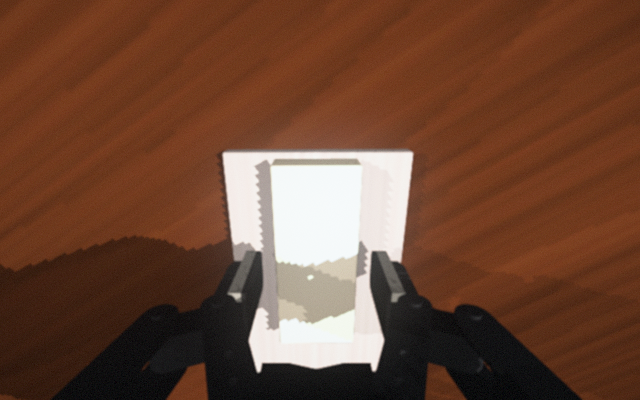

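The tile at (316,250) is between the fingers at its middle. Grip and lift.

Emit:
{"name": "carry_out", "arguments": {"plan": [{"linear": [0, 0, 0], "yaw": 0, "hand": 3.4}, {"linear": [0, 0, 0], "yaw": 0, "hand": 3.4}, {"linear": [0, 0, 0], "yaw": 0, "hand": 3.4}, {"linear": [0, 0, 0], "yaw": 0, "hand": 3.4}, {"linear": [0, 0, 0], "yaw": 0, "hand": 3.4}, {"linear": [0, -2, 0], "yaw": 0, "hand": 3.4}, {"linear": [0, -6, 0], "yaw": 0, "hand": 3.4}, {"linear": [0, -12, 0], "yaw": 0, "hand": 3.4}, {"linear": [0, -18, 0], "yaw": 0, "hand": 3.4}, {"linear": [0, -23, 0], "yaw": 0, "hand": 3.4}, {"linear": [0, -23, 0], "yaw": 0, "hand": 3.4}, {"linear": [0, -23, 0], "yaw": 0, "hand": 3.4}], "squeeze": 80}}

```text
time: 38.25
position: [0.4019, -0.3223, 0.244]
eef_rot: [-0.679, 0.18, -0.212, 0.68]
contact_force: [-0.0, -0.3, -1.9]
opening: 0.0365
```

```bash
cat > tl.py <<'E'
from h import *
def tile(pic=None):
    st=ctrl.get_state(); M=R.from_quat(st["eef_rot"]).as_matrix(); info(); tilt(); c=cam("wrist"); W=world(c); T=(W-st["position"])@M
    if pic: cv2.imwrite(pic,c["image"])
    im=c["image"]
    m=(np.abs(T[...,2])<.0165)&(np.abs(T[...,0])<.065)&(T[...,1]>-.02)&(T[...,1]<.008)
    n,l,s,_=cv2.connectedComponentsWithStats(m.astype(np.uint8)); k=1+s[1:,4].argmax(); 
    P=T[l==k]; A=np.c_[P[:,0],P[:,2],np.ones(len(P))]; co=np.linalg.lstsq(A,P[:,1],rcond=None)[0]
    for _ in range(5):
        e=P[:,1]-A@co; g=np.abs(e)<.0015; co=np.linalg.lstsq(A[g],P[g,1],rcond=None)[0]
    # extent in x: front edge rows
    Q=P[g]; print("tile n",g.sum(),"x ext",np.percentile(Q[:,0],[.5,99.5]).round(4),"top y at centre",co[2].round(4),"slope deg x,z (tool)",np.degrees(co[:2]).round(2))
    nw=M@np.array([-co[0],1,-co[1]]); nw/=-nw[2]; print("world normal tilt deg xy",np.degrees(nw[:2]).round(2))
    # y edges: wider mask on front portion
    m2=(np.abs(T[...,2])<.035)&(T[...,0]<-.015)&(T[...,0]>-.06)&(np.abs(T[...,1]-(co[0]*T[...,0]+co[1]*T[...,2]+co[2]))<.003)
    n,l,s,_=cv2.connectedComponentsWithStats(m2.astype(np.uint8)); k=1+s[1:,4].argmax(); Q=T[l==k]
    r=cv2.minAreaRect(Q[:,[0,2]].astype(np.float32)); print("front part: x",np.percentile(Q[:,0],[.3,99.7]).round(4),"z",np.percentile(Q[:,2],[.5,50,99.5]).round(4),"rect",np.round(r[0],4),np.round(r[1],4),round(r[2],2))
    return c,W
E
python3 - <<'E'
from tl import *
tile("pics/w26.png"); print(go([.5723,.139,.25],92.95))
E
```

```text
t 38.25 pos [ 0.4019 -0.3223  0.244 ] jaw 57.8 toolx -32.2 q6 -1.73 q1 -0.71 F [-0.03 -0.3  -1.88] open 0.0365
tilt deg about: toolx up 2.47 toolz up 0.79
tile n 11930 x ext [-0.053   0.0457] top y at centre -0.0059 slope deg x,z (tool) [2.56 0.76]
world normal tilt deg xy [-0.06  0.07]
front part: x [-0.0532 -0.0151] z [-0.019   0.0004  0.0203] rect [-0.0342  0.0007] [0.0384 0.0403] 0.05
([-10.08, -0.43, 48.12], -35.1)
```

View pics/w26.png

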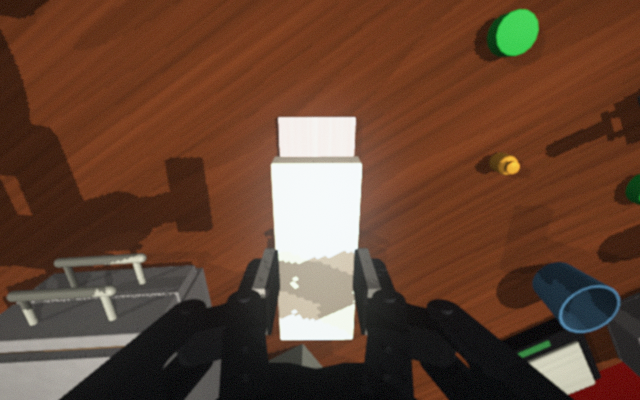

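The tile is held level (within 0.1°), its centre at tool x = -3.6 mm. Carrying it over to the rectangular nest.

Emit:
{"name": "carry_out", "arguments": {"plan": [{"linear": [-9.7, -0.5, 48], "yaw": 0, "hand": 3.4}, {"linear": [-9.7, -0.5, 48], "yaw": -6, "hand": 3.4}, {"linear": [-9.7, -0.5, 48], "yaw": -13, "hand": 3.4}, {"linear": [-9.7, -0.5, 48], "yaw": -20, "hand": 3.4}, {"linear": [-9.7, -0.5, 48], "yaw": -27, "hand": 3.4}, {"linear": [-9.7, -0.5, 48], "yaw": -35, "hand": 3.4}, {"linear": [-9.7, -0.5, 48], "yaw": -35, "hand": 3.4}, {"linear": [-9.7, -0.5, 48], "yaw": -35, "hand": 3.4}, {"linear": [-9.7, -0.5, 48], "yaw": -35, "hand": 3.4}, {"linear": [-9.7, -0.5, 48], "yaw": -35, "hand": 3.4}, {"linear": [-9.7, -0.5, 48], "yaw": -35, "hand": 3.4}, {"linear": [-9.7, -0.5, 48], "yaw": -35, "hand": 3.4}]}}

```text
time: 39.8
position: [0.5746, 0.1347, 0.2509]
eef_rot: [0.711, 0.032, -0.002, -0.703]
contact_force: [0.0, -0.4, -1.4]
opening: 0.0368
```

Run:
```python
from tl import *
c,W=tile("pics/w27.png"); print(go([.5755,.139,.12],92.95))
```

```text
t 39.8 pos [0.5746 0.1347 0.2509] jaw 92.7 toolx 2.7 q6 -1.39 q1 0.22 F [ 0.05 -0.39 -1.39] open 0.0368
tilt deg about: toolx up 2.39 toolz up -0.71
tile n 11929 x ext [-0.0525  0.046 ] top y at centre -0.0059 slope deg x,z (tool) [2.48 0.8 ]
world normal tilt deg xy [-0.02 -1.52]
front part: x [-0.0528 -0.0151] z [-0.0194  0.      0.02  ] rect [-0.0341  0.0002] [0.0402 0.0381] 89.97
([-0.45, 13.09, 0.57], -0.2)
```

View pics/w27.png

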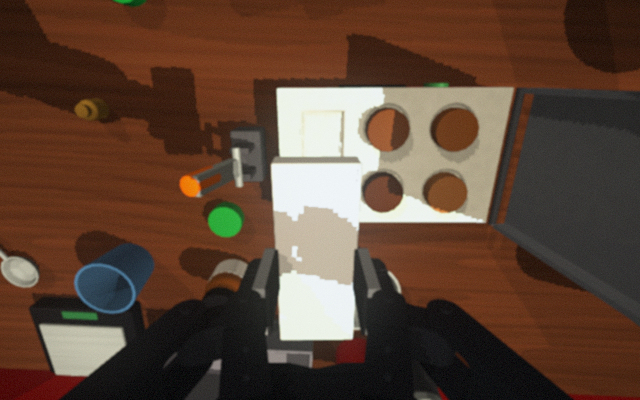

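Tile over the nest with about 1.5° of roll, which is acceptable since it self-levels on release. Going lower and re-measuring.

Emit:
{"name": "carry_out", "arguments": {"plan": [{"linear": [-0.4, 4, 0.6], "yaw": -0.2, "hand": 3.4}, {"linear": [-0.4, 9, 0.6], "yaw": -0.2, "hand": 3.4}, {"linear": [-0.5, 14, 0.6], "yaw": -0.2, "hand": 3.4}, {"linear": [-0.6, 16, 0.6], "yaw": -0.2, "hand": 3.4}, {"linear": [-0.6, 16, 0.6], "yaw": -0.2, "hand": 3.4}, {"linear": [-0.6, 16, 0.6], "yaw": -0.2, "hand": 3.4}]}}

```text
time: 40.6
position: [0.5763, 0.1389, 0.0922]
eef_rot: [0.711, 0.034, -0.002, -0.703]
contact_force: [-0.0, 0.2, -1.1]
opening: 0.037
```

Run:
```python
from tl import *
from nests import *
c,W=tile("pics/w28.png"); v,Rm=nests(c,W); print("nest",v[:2]+Rm@[0,-.073])
M=R.from_quat(ctrl.get_state()["eef_rot"]).as_matrix(); off=M@[-.0035,0.001,.0003]
for z in (.062,.053): print(go([.5723-off[0],.139-off[1],z],92.95))
```

```text
t 40.6 pos [0.5763 0.1389 0.0922] jaw 92.9 toolx 2.9 q6 -1.38 q1 0.23 F [-0.05  0.16 -1.13] open 0.037
tilt deg about: toolx up 2.55 toolz up -0.69
tile n 11914 x ext [-0.0525  0.046 ] top y at centre -0.0059 slope deg x,z (tool) [2.47 0.72]
world normal tilt deg xy [ 0.15 -1.4 ]
front part: x [-0.0528 -0.0151] z [-0.0195  0.      0.0199] rect [-0.034   0.0002] [0.0381 0.0402] 0.04
reader [0.5702 0.2151] 2.09 cost 0.8 npts 10300
nest [0.57282652 0.14215467]
([-0.2, 3.05, 0.03], -0.0)
([-0.24, 3.95, 0.04], -0.0)
```

View pics/w28.png

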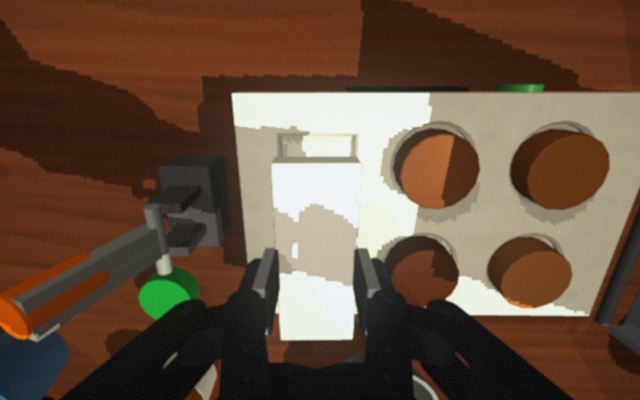

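The tile, spanning columns 272–360, is centred on the nest mouth at 277–357. Lowering slowly.

Emit:
{"name": "carry_out", "arguments": {"plan": [{"linear": [-0.2, 1.5, 0], "yaw": 0, "hand": 3.4}, {"linear": [-0.2, 2.6, 0], "yaw": 0, "hand": 3.4}, {"linear": [-0.2, 3.0, 0], "yaw": 0, "hand": 3.4}, {"linear": [-0.2, 3.2, 0], "yaw": 0, "hand": 3.4}, {"linear": [-0.2, 3.4, 0], "yaw": 0, "hand": 3.4}, {"linear": [-0.2, 3.6, 0], "yaw": 0, "hand": 3.4}, {"linear": [-0.2, 3.8, 0], "yaw": 0, "hand": 3.4}, {"linear": [-0.2, 3.8, 0], "yaw": 0, "hand": 3.4}]}}

```text
time: 41.65
position: [0.5761, 0.1385, 0.0544]
eef_rot: [0.71, 0.034, -0.002, -0.703]
contact_force: [-0.7, 0.1, -1.8]
opening: 0.0369
```

Run:
```python
from tl import *
c,W=tile("pics/w29.png")
```

```text
t 41.65 pos [0.5761 0.1385 0.0544] jaw 92.9 toolx 2.9 q6 -1.38 q1 0.23 F [-0.65  0.07 -1.8 ] open 0.0369
tilt deg about: toolx up 2.58 toolz up -0.68
tile n 11927 x ext [-0.0526  0.0459] top y at centre -0.0059 slope deg x,z (tool) [2.47 0.83]
world normal tilt deg xy [ 0.19 -1.5 ]
front part: x [-0.0528 -0.0151] z [-0.0195  0.0002  0.0199] rect [-0.0341  0.0002] [0.0381 0.0402] 0.0
```

View pics/w29.png

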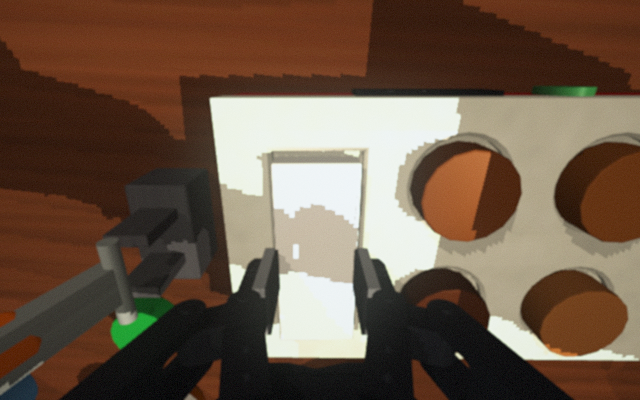

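The tile is entering the nest with no contact force, with even gaps at columns 270 and 362. Lower a little more and release.

Emit:
{"name": "carry_out", "arguments": {"plan": [{"linear": [0, 0.1, 0], "yaw": 0, "hand": 3.4}, {"linear": [0, 0.2, 0], "yaw": 0, "hand": 3.4}, {"linear": [0, 0.2, 0], "yaw": 0, "hand": 3.4}, {"linear": [0, 0.2, 0], "yaw": 0, "hand": 4.8}, {"linear": [0, 0.2, 0], "yaw": 0, "hand": 4.8}, {"linear": [0, 0.2, 0], "yaw": 0, "hand": 4.8}, {"linear": [0, -2, 0], "yaw": 0, "hand": 4.8}, {"linear": [0, -8, 0], "yaw": 0, "hand": 4.8}, {"linear": [0, -14, 0], "yaw": 0, "hand": 4.8}, {"linear": [0, -20, 0], "yaw": 0, "hand": 4.8}, {"linear": [0, -20, 0], "yaw": 0, "hand": 4.8}, {"linear": [0, -20, 0], "yaw": 0, "hand": 4.8}]}}

```text
time: 43.2
position: [0.5666, 0.1403, 0.2539]
eef_rot: [0.711, 0.034, -0.002, -0.703]
contact_force: [-0.5, -1.0, -0.5]
opening: 0.048
```

Run:
```python
from seat import *
info(); tilt(); c=cam("wrist"); cv2.imwrite("pics/w30.png",c["image"]); W=world(c); seat(c,W); np.savez("w30.npz",W=W,img=c["image"])
v=np.array([.5685,.2119]); Rm=R.from_euler("z",2.95,degrees=True).as_matrix()[:2,:2]; L=(W[...,:2]-v)@Rm*1000
m=(np.abs(L[...,0])<46)&(np.abs(L[...,1]+73)<16)&(W[...,2]<.08); P=W[m]; Lm=L[m]; A=np.c_[Lm,np.ones(len(Lm))]; k=np.linalg.lstsq(A,P[:,2],rcond=None)[0]; print("tile top",np.percentile(P[:,2],[2,50,98]).round(4),"slopes deg",np.degrees(k[:2]*1000).round(2))
```

```text
t 43.2 pos [0.5666 0.1403 0.2539] jaw 92.9 toolx 2.9 q6 -1.38 q1 0.23 F [-0.46 -0.97 -0.5 ] open 0.048
tilt deg about: toolx up 2.56 toolz up -0.69
a [0.5338 0.2051] z med 0.0642 slope deg [8.7 3.6] 1486 ('off mm', array([ 1.1, -0.4]), 'r', 22.1)
b [0.6037 0.2087] z med 0.0642 slope deg [11.7  3.4] 1306 ('off mm', array([ 0.5, -0.4]), 'r', 22.0)
c [0.5302 0.275 ] z med 0.0642 slope deg [8.9 5.7] 1547 ('off mm', array([ 1.3, -1.1]), 'r', 22.2)
d [0.6001 0.2786] z med 0.0643 slope deg [12.   6.1] 1363 ('off mm', array([ 1. , -0.2]), 'r', 22.4)
tile [0.5723 0.139 ] z med 0.0583 slope deg [ 0.5 -1.9] 1197 ('off mm', array([-0. , -0.1]), 'r', 30.0)
tile top [0.0568 0.0583 0.0597] slopes deg [0.11 0.03]
```

View pics/w30.png

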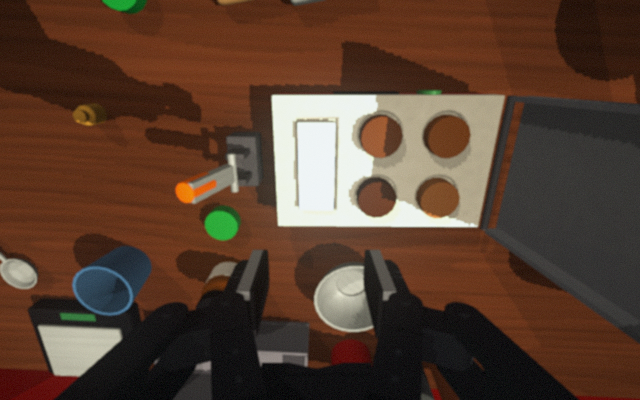

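The tile is flat and fully down (top 0.0583, slope 0.1°), and all pucks are seated at 0.064. Now I'll measure the cover's angle and plan the push.

Run:
```python
from h import *
v=np.array([.5685,.2119]); Rm=R.from_euler("z",2.95,degrees=True).as_matrix()[:2,:2]
for n in ["top","scene"]:
    c=cam(n); W=world(c); L=(W[...,:2]-v)@Rm*1000; z=W[...,2]*1000
    m=(np.abs(L[...,0])<70)&(L[...,1]>118)&(L[...,1]<230)&(z>70)&(z<330)
    P=np.c_[L[m][:,1]-124,z[m]-56]
    r=np.hypot(*P.T); far=r>228
    print(n,m.sum(),"zmax",np.percentile(z[m],[50,99,100]).round(1)); 
    a=np.arctan2(P[:,1],-P[:,0]); print("angle hist",np.percentile(a[r>150],[2,25,50,75,98]).round(3),"edge pts y,z",np.percentile(P[far],[2,50,98],axis=0).round(1),"rmax",r.max().round(1))
    print("x ext",np.percentile(L[m][:,0],[1,99]))
    top=z[m]>np.percentile(z[m],98); print("top pts y",L[m][top][:,1].min().round(1),L[m][top][:,1].max().round(1))
```

```text
top 2953 zmax [240.  300.6 302.5]
angle hist [1.703 1.753 1.778 1.786 1.8  ] edge pts y,z [[ 31.7 237. ]
 [ 42.7 241. ]
 [ 55.4 245.1]] rmax 250.1
x ext [-68.35520913  68.35132279]
top pts y 154.0 173.5
scene 2990 zmax [200.2 297.9 299. ]
angle hist [1.702 1.771 1.779 1.787 1.799] edge pts y,z [[ 31.3 223.8]
 [ 39.9 239.9]
 [ 53.9 242.2]] rmax 245.4
x ext [-69.52938315  69.45013292]
top pts y 155.5 167.2
```

Fitting the end face gives a cover angle of about 1.72 rad. I'll compute the push waypoints in tool axes.

```bash
cat > cov.py <<'E'
from h import *
V=np.array([.5685,.2119]); RR=R.from_euler("z",2.95,degrees=True).as_matrix()[:2,:2]
def rw(x,y,z): return np.append(V+RR@(np.array([x,y])/1000),z/1000)
def covpt(th,w=14.5,s=225,push=0):
    c,sn=np.cos(th),np.sin(th)
    if th>np.pi/2: y=124-244*c+19*sn+w; z=56+244*sn+19*c-20
    else: y=124-s*c+19*sn+w; z=56+s*sn+19*c
    return y-push*sn, z-push*max(c,0)
E
python3 - <<'E'
from cov import *
print("above", go(rw(0,140-220,360),92.95), go(rw(0,222,360),92.95), go(rw(0,222,265),92.95))
E
```

```text
above ([1.04, -10.72, -0.99], -0.0) ([1.03, -11.1, 29.21], -0.0) ([0.64, -1.61, 29.33], -0.0)
```

Emit:
{"name": "carry_out", "arguments": {"plan": [{"linear": [1, -5, 0], "yaw": 0, "hand": 0}, {"linear": [1, -11, 0], "yaw": 0, "hand": 0}, {"linear": [1, -11.5, 5], "yaw": 0, "hand": 0}, {"linear": [1, -11.5, 29.2], "yaw": 0, "hand": 0}, {"linear": [1, -11.5, 29.2], "yaw": 0, "hand": 0}, {"linear": [1, -11.5, 29.2], "yaw": 0, "hand": 0}, {"linear": [1, -11.5, 29.2], "yaw": 0, "hand": 0}, {"linear": [1, -11.5, 29.2], "yaw": 0, "hand": 0}, {"linear": [1, -11.5, 29.2], "yaw": 0, "hand": 0}, {"linear": [1, -11.5, 29.2], "yaw": 0, "hand": 0}], "squeeze": 40}}

```text
time: 44.6
position: [0.557, 0.4321, 0.364]
eef_rot: [0.711, 0.032, -0.003, -0.702]
contact_force: [-0.0, -0.3, 0.8]
opening: -0.0001
```

Run:
```python
from cov import *
info(); tilt(); c=cam("scene"); cv2.imwrite("pics/s31.png",c["image"]); print(go(rw(0,222,265),92.95))
c=cam("wrist"); cv2.imwrite("pics/w31.png",c["image"])
```

```text
t 44.6 pos [0.557  0.4321 0.364 ] jaw 92.8 toolx 2.8 q6 -0.96 q1 0.66 F [-0.02 -0.25  0.81] open -0.0001
tilt deg about: toolx up 2.38 toolz up -0.75
([-0.4, 9.92, 0.28], -0.1)
```

View pics/s31.png

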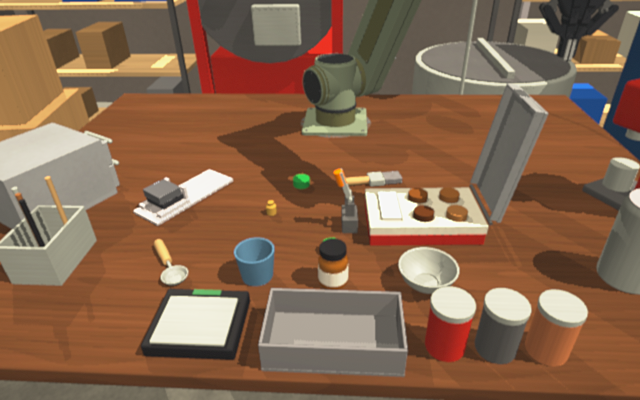

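View pics/w31.png

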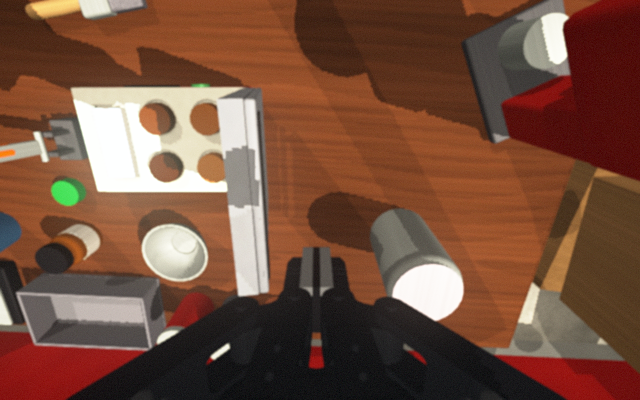

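The closed fingers at (316,270) are on the outer side of the cover, which spans columns 220–268, with clear space below. Descend.

Emit:
{"name": "carry_out", "arguments": {"plan": [{"linear": [-0.3, 5, 0.3], "yaw": 0, "hand": 0}, {"linear": [-0.4, 10, 0.3], "yaw": 0, "hand": 0}, {"linear": [-0.4, 10, 0.3], "yaw": 0, "hand": 0}, {"linear": [-0.4, 10, 0.3], "yaw": 0, "hand": 0}]}}

```text
time: 45.2
position: [0.5582, 0.4341, 0.2672]
eef_rot: [0.71, 0.033, -0.001, -0.704]
contact_force: [0.2, -0.2, 0.3]
opening: -0.0002
```

Run:
```python
from cov import *
info(); tilt()
for th in [1.72,1.6,1.45,1.3,1.15,1.0,.85,.7,.55,.4,.25,.1,0]:
    y,z=covpt(th,push=3); print(th,round(y),round(z),go(rw(0,y,z))[0])
```

```text
t 45.2 pos [0.5582 0.4341 0.2672] jaw 92.8 toolx 2.8 q6 -0.95 q1 0.66 F [ 0.25 -0.23  0.3 ] open -0.0002
tilt deg about: toolx up 2.61 toolz up -0.58
1.72 191 274 [-0.07, -0.7, -3.19]
1.6 162 279 [-0.04, -1.16, -6.09]
1.45 127 281 [-0.02, -1.32, -9.53]
1.3 94 277 [-0.03, -0.86, -12.88]
1.15 61 268 [-0.06, 0.09, -16.12]
1.0 30 254 [-0.12, 1.51, -19.19]
0.85 2 236 [-0.19, 3.38, -22.01]
0.7 -23 213 [-0.29, 5.64, -24.51]
0.55 -45 187 [-0.4, 8.25, -26.65]
0.4 -63 158 [-0.53, 11.16, -28.38]
0.25 -76 127 [-0.67, 14.29, -29.65]
0.1 -84 94 [-0.81, 17.57, -30.44]
0 -86 72 [-0.91, 19.81, -30.69]
```

Emit:
{"name": "carry_out", "arguments": {"plan": [{"linear": [0, -0.6, -2], "yaw": 0, "hand": 0}, {"linear": [0, -0.7, -3.2], "yaw": 0, "hand": 0}, {"linear": [0, -1, -4.6], "yaw": 0, "hand": 0}, {"linear": [0, -1.2, -6.1], "yaw": 0, "hand": 0}, {"linear": [0, -1.3, -7.8], "yaw": 0, "hand": 0}, {"linear": [0, -1.3, -9.5], "yaw": 0, "hand": 0}, {"linear": [0, -1.1, -11.2], "yaw": 0, "hand": 0}, {"linear": [0, -0.9, -12.9], "yaw": 0, "hand": 0}, {"linear": [0, -0.4, -14.5], "yaw": 0, "hand": 0}, {"linear": [0, 0.1, -16.1], "yaw": 0, "hand": 0}, {"linear": [-0.1, 0.1, -16.1], "yaw": 0, "hand": 0}]}}

```text
time: 46.58
position: [0.5648, 0.2714, 0.2669]
eef_rot: [0.711, 0.032, -0.001, -0.703]
contact_force: [-0.2, 0.4, 0.5]
opening: -0.0001
```

Run:
```python
from cov import *
info(); tilt(); c=cam("scene"); cv2.imwrite("pics/s32.png",c["image"][60:310,320:640])
for th in [1.15,1.0,.85,.7,.55,.4,.25,.1,0]:
    y,z=covpt(th,push=3); print(th,round(y),round(z),go(rw(0,y,z))[0])
```

```text
t 46.58 pos [0.5648 0.2714 0.2669] jaw 92.7 toolx 2.7 q6 -1.17 q1 0.44 F [-0.22  0.39  0.46] open -0.0001
tilt deg about: toolx up 2.52 toolz up -0.67
1.15 61 268 [0.07, -0.07, 0.08]
1.0 30 254 [0.02, 1.36, -2.98]
0.85 2 236 [-0.05, 3.23, -5.8]
0.7 -23 213 [-0.14, 5.5, -8.31]
0.55 -45 187 [-0.25, 8.11, -10.45]
0.4 -63 158 [-0.37, 11.02, -12.17]
0.25 -76 127 [-0.5, 14.15, -13.44]
0.1 -84 94 [-0.64, 17.43, -14.22]
0 -86 72 [-0.74, 19.67, -14.47]
```

View pics/s32.png

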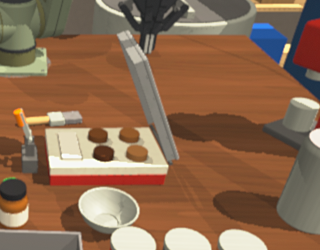

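The cover has swung past upright to about 65° and follows the fingers. Continue the arc.

Emit:
{"name": "carry_out", "arguments": {"plan": [{"linear": [0, 0.6, -1.5], "yaw": 0, "hand": 0}, {"linear": [0, 1.4, -3], "yaw": 0, "hand": 0}, {"linear": [0, 2.3, -4.4], "yaw": 0, "hand": 0}, {"linear": [0, 3.2, -5.8], "yaw": 0, "hand": 0}, {"linear": [-0.1, 4.3, -7.1], "yaw": 0, "hand": 0}, {"linear": [-0.1, 5.5, -8.3], "yaw": 0, "hand": 0}, {"linear": [-0.2, 6.8, -9.4], "yaw": 0, "hand": 0}, {"linear": [-0.2, 8.1, -10.4], "yaw": 0, "hand": 0}, {"linear": [-0.3, 9.6, -11.3], "yaw": 0, "hand": 0}, {"linear": [-0.4, 11, -12.2], "yaw": 0, "hand": 0}, {"linear": [-0.4, 12.6, -12.8], "yaw": 0, "hand": 0}, {"linear": [-0.5, 14.1, -13.4], "yaw": 0, "hand": 0}]}}

```text
time: 48.12
position: [0.5724, 0.1365, 0.1264]
eef_rot: [0.71, 0.032, -0.001, -0.703]
contact_force: [0.7, 0.6, 0.6]
opening: -0.0001
```

Run:
```python
from cov import *
info(); tilt(); c=cam("scene"); cv2.imwrite("pics/s33.png",c["image"][60:310,320:640])
for th in [.25,.1,0]:
    y,z=covpt(th,push=3); print(th,round(y),round(z),go(rw(0,y,z))[0])
```

```text
t 48.12 pos [0.5724 0.1365 0.1264] jaw 92.7 toolx 2.7 q6 -1.38 q1 0.22 F [0.68 0.55 0.62] open -0.0001
tilt deg about: toolx up 2.53 toolz up -0.64
0.25 -76 127 [0.16, -0.28, 0.08]
0.1 -84 94 [0.04, 3.0, -0.7]
0 -86 72 [-0.05, 5.24, -0.95]
```

View pics/s33.png

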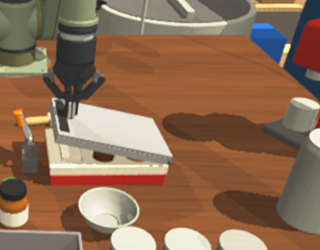

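Emit:
{"name": "carry_out", "arguments": {"plan": [{"linear": [0, 1, -0.3], "yaw": 0, "hand": 0}, {"linear": [0, 2, -0.5], "yaw": 0, "hand": 0}, {"linear": [0, 3, -0.7], "yaw": 0, "hand": 0}, {"linear": [0, 4, -0.8], "yaw": 0, "hand": 0}, {"linear": [0, 4.7, -0.9], "yaw": 0, "hand": 0}, {"linear": [0, 5.1, -0.9], "yaw": 0, "hand": 0}, {"linear": [0, 5.4, -0.9], "yaw": 0, "hand": 0}, {"linear": [0, 5.4, -0.9], "yaw": 0, "hand": 0}]}}

```text
time: 49.18
position: [0.5733, 0.126, 0.0748]
eef_rot: [0.711, 0.031, -0.002, -0.703]
contact_force: [-9.7, -2.0, 27.7]
opening: -0.0003
```

Run:
```python
from cov import *
info(); tilt(); c=cam("scene"); cv2.imwrite("pics/s34.png",c["image"][60:310,320:640])
```

```text
t 49.17 pos [0.5733 0.126  0.0748] jaw 92.7 toolx 2.7 q6 -1.4 q1 0.21 F [-9.72 -2.02 27.73] open -0.0003
tilt deg about: toolx up 2.35 toolz up -0.7
```

View pics/s34.png

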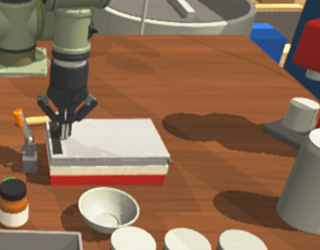

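The cover is shut: the tip is at z 0.0748 and resists with 28 N. Lift off and check.

Emit:
{"name": "carry_out", "arguments": {"plan": [{"linear": [0, -0.5, 0], "yaw": 0, "hand": 0}, {"linear": [0, -5, 0], "yaw": 0, "hand": 0}, {"linear": [0, -11, 0], "yaw": 0, "hand": 0}, {"linear": [0, -17, 0], "yaw": 0, "hand": 0}, {"linear": [-8, -19, 0], "yaw": 0, "hand": 0}, {"linear": [-12, -19, -4], "yaw": 0, "hand": 0}, {"linear": [-12, -19, -4], "yaw": 0, "hand": 0}, {"linear": [-12, -19, -4], "yaw": 0, "hand": 0}]}}

```text
time: 50.22
position: [0.4479, 0.0822, 0.2606]
eef_rot: [0.711, 0.032, -0.001, -0.703]
contact_force: [0.0, 0.1, 0.3]
opening: -0.0
```

Run:
```python
from cov import *
info(); tilt(); c=cam("wrist"); cv2.imwrite("pics/w35.png",c["image"])
def an(c,n):
    W=world(c); L=(W[...,:2]-V)@RR*1000; z=W[...,2]*1000
    m=(np.abs(L[...,0])<60)&(np.abs(L[...,1])<110)&(np.abs(z-75)<30); P=np.c_[L[m],np.ones(m.sum())]; k=np.linalg.lstsq(P,z[m],rcond=None)[0]; print(n,m.sum(),"cover plane slope rad",k[:2].round(4),"z centre",k[2].round(2),"z at free edge",(k[2]-120*k[1]).round(2))
    m=(np.abs(L[...,0])<20)&(L[...,1]<-125)&(L[...,1]>-240)&(z>88)&(z<170)
    if m.sum()>10:
        print("clamp x",np.percentile(L[m][:,0],[2,50,98]).round(1)); zz=z[m]; yy=L[m][:,1]
        for a in range(88,165,8):
            k=(zz>=a)&(zz<a+8); 
            if k.sum(): print(a,k.sum(),yy[k].min().round(1),np.median(yy[k]).round(1),yy[k].max().round(1))
an(c,"wrist")
for n in ["top","scene"]: an(cam(n),n)
```

```text
t 50.23 pos [0.4479 0.0822 0.2606] jaw 92.7 toolx 2.7 q6 -1.44 q1 0.17 F [0.04 0.1  0.28] open -0.0
tilt deg about: toolx up 2.46 toolz up -0.67
wrist 14240 cover plane slope rad [0.0007 0.    ] z centre 75.71 z at free edge 75.7
clamp x [-10.2  -8.6   7.5]
88 47 -171.9 -165.1 -160.8
96 71 -174.6 -164.5 -161.7
104 97 -185.3 -167.2 -164.4
112 105 -185.9 -170.4 -167.0
120 122 -189.0 -173.3 -169.1
128 124 -192.2 -176.7 -171.9
136 139 -192.1 -181.0 -174.7
144 2 -179.7 -178.8 -177.9
top 4782 cover plane slope rad [ 0.0023 -0.0017] z centre 76.14 z at free edge 76.34
clamp x [-8.8 -0.5  9.5]
88 7 -163.2 -162.6 -160.4
96 10 -171.5 -165.3 -162.6
104 6 -168.0 -166.2 -165.6
112 14 -179.4 -169.2 -168.5
120 4 -171.8 -171.5 -171.2
128 18 -189.3 -174.4 -171.8
136 59 -194.5 -185.8 -176.6
144 14 -187.8 -181.8 -177.4
scene 3125 cover plane slope rad [-0.0011 -0.0022] z centre 75.34 z at free edge 75.61
clamp x [-8.6  6.3 10. ]
88 20 -170.3 -165.9 -161.0
96 22 -174.5 -168.2 -163.1
104 23 -187.1 -174.6 -165.6
112 32 -187.1 -175.7 -168.0
120 33 -191.3 -178.9 -170.2
128 35 -193.4 -183.0 -172.4
136 50 -195.4 -185.1 -176.7
144 1 -180.9 -180.9 -180.9
```

View pics/w35.png

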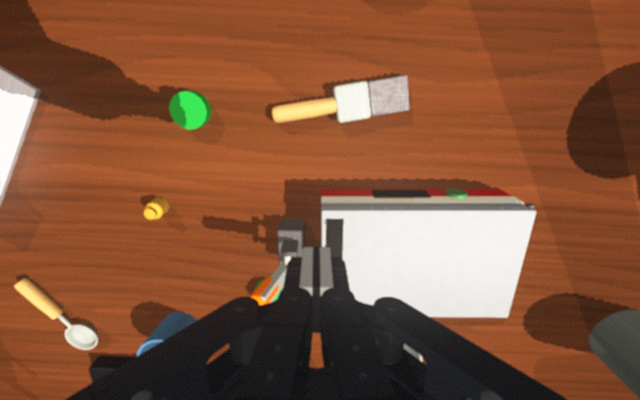

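The cover is fully shut (plane level, top at 75.7 mm). The clamp is open at about 1.9 rad. Moving behind it, on its -y side.

```bash
cat >> cov.py <<'E'
def clpt(th,w=14.5,r=56,push=0):
    c,s=np.cos(th),np.sin(th)
    if th>np.pi/2: y=-160+67*c-16*s-w; z=79+67*s-14
    else: y=-160+r*c-16*s-w; z=79+r*s+16*c
    return y+push*s, z-push*max(c,0)
E
python3 - <<'E'
from cov import *
print(go(rw(0,-228,250),92.95),go(rw(0,-228,126),92.95))
E
```

```text
([12.6, 1.65, -10.46], -0.2) ([12.09, 14.04, -10.31], -0.2)
```

Emit:
{"name": "carry_out", "arguments": {"plan": [{"linear": [0, 0, -10.5], "yaw": 0, "hand": 0}, {"linear": [2, 0, -10.5], "yaw": 0, "hand": 0}, {"linear": [12.6, 1, -10.5], "yaw": 0, "hand": 0}, {"linear": [12.6, 1, -10.5], "yaw": 0, "hand": 0}, {"linear": [12.6, 1, -10.5], "yaw": 0, "hand": 0}, {"linear": [12.4, 6, -10.4], "yaw": 0, "hand": 0}, {"linear": [12.2, 11, -10.3], "yaw": 0, "hand": 0}, {"linear": [12.1, 14, -10.3], "yaw": 0, "hand": 0}, {"linear": [12.1, 14, -10.3], "yaw": 0, "hand": 0}, {"linear": [12.1, 14, -10.3], "yaw": 0, "hand": 0}]}}

```text
time: 51.62
position: [0.5813, -0.0156, 0.1276]
eef_rot: [0.711, 0.032, -0.001, -0.703]
contact_force: [-0.7, 0.8, -0.3]
opening: 0.0001
```

Run:
```python
from cov import *
info(); tilt(); c=cam("scene"); a=c["image"][100:280,220:480]; cv2.imwrite("pics/s36.png",cv2.resize(a,None,fx=3,fy=3))
for th in [1.9,1.7,1.57,1.4,1.2,1,.8,.6,.4,.2,0]:
    y,z=clpt(th,push=3); print(th,round(y),round(z),go(rw(0,y,z))[0])
```

```text
t 51.62 pos [ 0.5813 -0.0156  0.1276] jaw 92.7 toolx 2.8 q6 -1.66 q1 -0.04 F [-0.65  0.77 -0.3 ] open 0.0001
tilt deg about: toolx up 2.5 toolz up -0.69
1.9 -208 128 [-0.13, -0.06, 1.94]
1.7 -196 131 [-0.13, -0.38, 3.18]
1.57 -187 135 [-0.11, -0.74, 4.03]
1.4 -178 136 [-0.11, -0.9, 5.0]
1.2 -166 136 [-0.12, -0.86, 6.15]
1 -155 133 [-0.13, -0.6, 7.26]
0.8 -145 128 [-0.16, -0.12, 8.31]
0.6 -136 121 [-0.19, 0.56, 9.23]
0.4 -128 113 [-0.23, 1.4, 10.01]
0.2 -122 103 [-0.28, 2.39, 10.6]
0 -118 92 [-0.33, 3.47, 10.98]
```

View pics/s36.png

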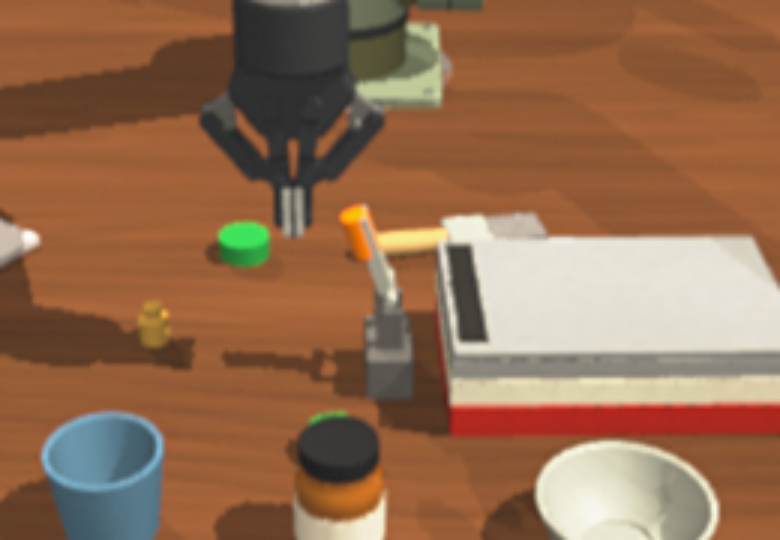

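The fingers are behind the orange sleeve and the cover is shut flat. Swinging the clamp over.

Emit:
{"name": "carry_out", "arguments": {"plan": [{"linear": [-0.1, 0, 1], "yaw": 0, "hand": 0}, {"linear": [-0.1, -0.1, 2], "yaw": 0, "hand": 0}, {"linear": [-0.1, -0.4, 3.2], "yaw": 0, "hand": 0}, {"linear": [-0.1, -0.8, 4.2], "yaw": 0, "hand": 0}, {"linear": [-0.1, -0.9, 5.2], "yaw": 0, "hand": 0}, {"linear": [-0.1, -0.8, 6.2], "yaw": 0, "hand": 0}, {"linear": [-0.1, -0.6, 7.3], "yaw": 0, "hand": 0}, {"linear": [-0.2, -0.1, 8.3], "yaw": 0, "hand": 0}, {"linear": [-0.2, 0.2, 8.8], "yaw": 0, "hand": 0}, {"linear": [-0.2, 0.2, 8.8], "yaw": 0, "hand": 0}]}}

```text
time: 52.92
position: [0.5747, 0.0727, 0.1241]
eef_rot: [0.711, 0.032, -0.002, -0.703]
contact_force: [0.3, -0.2, 0.1]
opening: -0.0004
```

Run:
```python
from cov import *
info(); tilt(); c=cam("scene"); a=c["image"][100:280,220:480]; cv2.imwrite("pics/s37.png",cv2.resize(a,None,fx=3,fy=3))
for th in [.8,.7,.6,.5,.4,.3,.2,.1,0]:
    y,z=clpt(th,push=3); print(th,round(y),round(z),go(rw(0,y,z))[0])
```

```text
t 52.92 pos [0.5747 0.0727 0.1241] jaw 92.8 toolx 2.8 q6 -1.49 q1 0.11 F [ 0.25 -0.22  0.09] open -0.0004
tilt deg about: toolx up 2.44 toolz up -0.69
0.8 -145 128 [0.12, -0.4, -0.52]
0.7 -140 125 [0.1, -0.09, -0.04]
0.6 -136 121 [0.09, 0.27, 0.4]
0.5 -132 117 [0.07, 0.68, 0.81]
0.4 -128 113 [0.05, 1.12, 1.18]
0.3 -125 108 [0.03, 1.6, 1.5]
0.2 -122 103 [0.01, 2.1, 1.77]
0.1 -120 98 [-0.02, 2.63, 1.99]
0 -118 92 [-0.04, 3.18, 2.15]
```

View pics/s37.png

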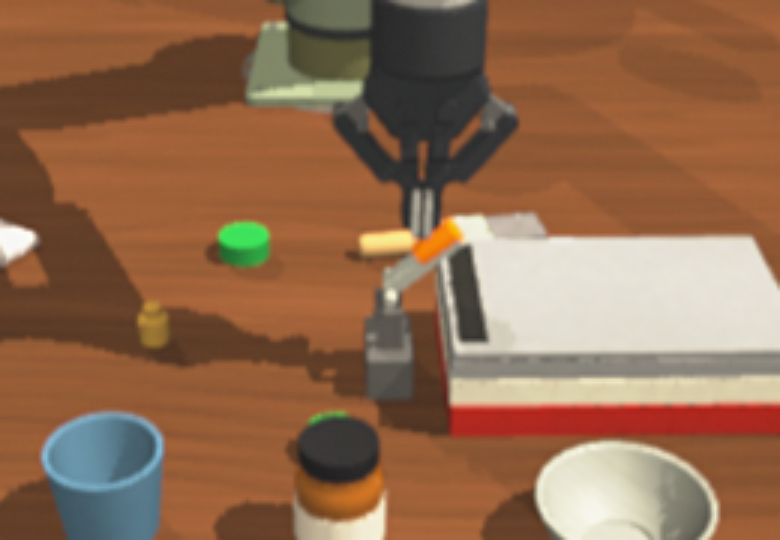

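The clamp is at about 40° and coming over. Pressing on down.

Emit:
{"name": "carry_out", "arguments": {"plan": [{"linear": [0.1, 0.3, 0.4], "yaw": 0, "hand": 0}, {"linear": [0.1, 0.7, 0.8], "yaw": 0, "hand": 0}, {"linear": [0, 1.1, 1.2], "yaw": 0, "hand": 0}, {"linear": [0, 1.6, 1.5], "yaw": 0, "hand": 0}, {"linear": [0, 2.1, 1.8], "yaw": 0, "hand": 0}, {"linear": [0, 2.6, 2], "yaw": 0, "hand": 0}, {"linear": [0, 3, 2.1], "yaw": 0, "hand": 0}, {"linear": [0, 3.3, 2.2], "yaw": 0, "hand": 0}, {"linear": [0, 3.3, 2.2], "yaw": 0, "hand": 0}]}}

```text
time: 54.1
position: [0.5751, 0.0934, 0.0944]
eef_rot: [0.711, 0.033, -0.001, -0.702]
contact_force: [-8.3, -0.6, 24.2]
opening: 0.0003
```

Run:
```python
from cov import *
info(); tilt(); c=cam("scene"); a=c["image"][100:280,220:480]; cv2.imwrite("pics/s38.png",cv2.resize(a,None,fx=3,fy=3))
```

```text
t 54.1 pos [0.5751 0.0934 0.0944] jaw 92.8 toolx 2.8 q6 -1.45 q1 0.15 F [-8.26 -0.64 24.24] open 0.0003
tilt deg about: toolx up 2.51 toolz up -0.77
```

View pics/s38.png

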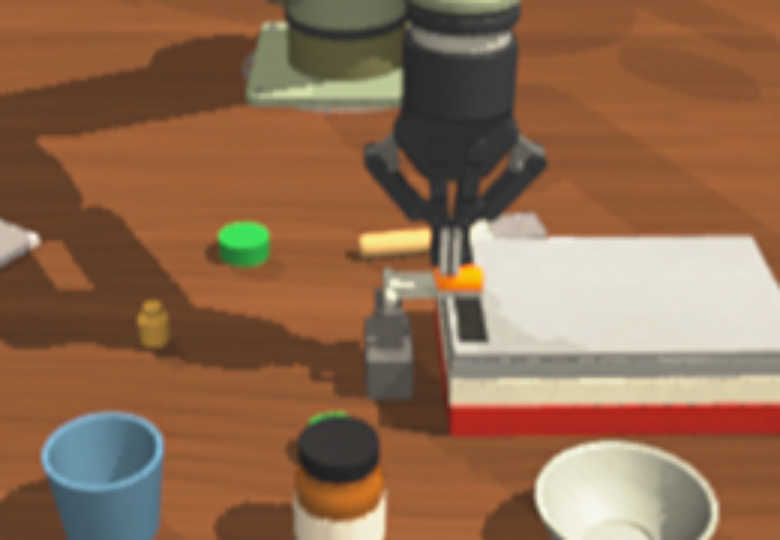

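The clamp lies flat: the tip is at z 0.0944 on the 95 mm sleeve top, with 24 N of resistance. Retreat and do the final check.

Emit:
{"name": "carry_out", "arguments": {"plan": [{"linear": [0, -0.5, 0], "yaw": 0, "hand": 0}, {"linear": [0, -5, 0], "yaw": 0, "hand": 0}, {"linear": [0, -11, 0], "yaw": 0, "hand": 0}, {"linear": [0, -17, 0], "yaw": 0, "hand": 0}, {"linear": [-12, -19, 0], "yaw": 0, "hand": 0}, {"linear": [-16, -19, 0], "yaw": 0, "hand": 0}, {"linear": [-16, -19, 0], "yaw": 0, "hand": 0}, {"linear": [-16, -19, 0], "yaw": 0, "hand": 0}, {"linear": [-16, -19, 0], "yaw": 0, "hand": 0}]}}

```text
time: 55.28
position: [0.4077, 0.0876, 0.277]
eef_rot: [0.711, 0.033, -0.001, -0.702]
contact_force: [-0.1, 0.3, -0.5]
opening: 0.0
```

Run:
```python
from cov import *
from blobs import pucks
from rk import rep
info()
for n in ["wrist","top","scene"]:
    c=cam(n); cv2.imwrite(f"pics/fin_{n}.png",c["image"]); W=world(c); L=(W[...,:2]-V)@RR*1000; z=W[...,2]*1000
    m=(np.abs(L[...,0])<60)&(L[...,1]>-70)&(L[...,1]<110)&(np.abs(z-75)<20); P=np.c_[L[m],np.ones(m.sum())]; k=np.linalg.lstsq(P,z[m],rcond=None)[0]; print(n,"cover slope",k[:2].round(4),"z",k[2].round(2))
    m=(np.abs(L[...,0])<8)&(L[...,1]>-128)&(L[...,1]<-95)&(z>80)&(z<120)
    if m.sum()>8: q=np.polyfit(L[m][:,1],z[m],1); print("sleeve slope rad",q[0].round(3),"ztop",np.percentile(z[m],[10,50,95]).round(1),m.sum())
    if n=="top": pucks(c,W); rep(W)
```

```text
t 55.27 pos [0.4077 0.0876 0.277 ] jaw 92.7 toolx 2.8 q6 -1.41 q1 0.2 F [-0.05  0.33 -0.54] open 0.0
wrist cover slope [0.0014 0.0016] z 75.74
top cover slope [0.001  0.0004] z 76.02
sleeve slope rad 0.028 ztop [91.2 94.9 98.9] 102
px [305. 171.] n 252 encl 0.6693 0.0157 r 0.0217 mean [0.6692 0.0158 0.0215] hsv [ 63. 123. 197.]
px [343. 282.] n 272 encl 0.4052 -0.0742 r 0.0218 mean [ 0.4054 -0.0741  0.0212] hsv [ 63. 123. 200.]
z20-24 tile 3
z>46 posts 321 x pct [20.3 22.5 54.5 88.2 91.4] y [-35.3 -31.    1.7  31.3  37.1] z 53.6
z55-61 stack 432 x pct [27.  33.7 59.7 87.4 89.8] y [-31.9 -30.3  -1.7  28.1  31.3] z 57.2
scene cover slope [-0.0003  0.0009] z 75.23
sleeve slope rad -0.027 ztop [82.5 91.9 95.2] 120
```

View pics/fin_top.png

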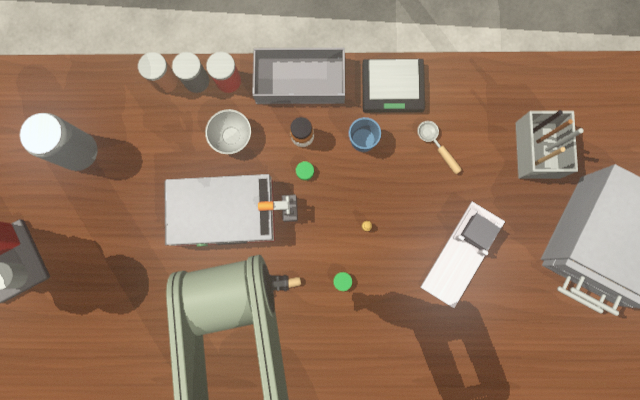

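View pics/fin_scene.png

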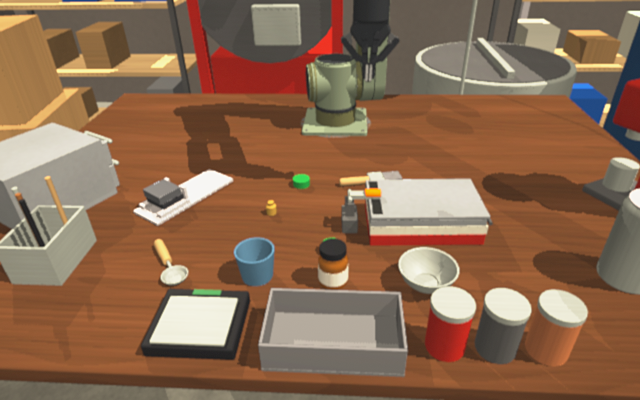

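The cover at (220,210) is shut and level, and the clamp at (278,206) lies flat over it. The stack is intact at (482,233). No brown puck is left on the bench, and the weight, cup, jar and both green discs are where they were. Handing in.

```bash
python3 -c "
from bench import ctrl
print(ctrl.close_job())"
```

```text
the job is handed in; nothing more can be done
None
```

The reader is ready for its calibration run and the job is handed in, at about 55 s of the 210 s allowed. `close_job` gave no verdict, so the checks below are my own measurements.

**What I did:**
- **Pucks:** I laid all four brown pucks in their own round nests.
- **Tile:** I slid it out from under the stack, regripped it at its middle and laid it in the rectangular nest.
- **Cover and clamp:** I shut the cover first, then swung the clamp down over it.

**Last checks:**

| Item | Measured | Expected when seated or shut |
|---|---|---|
| Puck tops (all four, before shutting) | 64.2 mm | 64 mm |
| Tile top (before shutting) | 58.3 mm, flat within about 0.1° | 58 mm |
| Cover top | 75–76 mm, level | 75 mm |
| Clamp sleeve top | about 95 mm | 95 mm |

- **Clamp:** the slope readings were ±0.03 rad, with opposite signs from the top and scene cameras, so I take that as noise. The clamp also stopped solidly under a 24 N press.
- **Stack:** the blocks are still square and stacked on the rack ledges.
- **Left alone:** the brass weight, cup, jar and both green discs did not move.

**Disagreements:**
- **Tool tilt:** the tool drifted to about 2.5° of tilt during the run, so the tile went in with about 1.5° of roll. It levelled on release.
- **Reader fit:** the nest-matching fit failed once the pucks filled the nests, so I placed the tile using the earlier measurement.

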